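# Load the free warming plate and switch it on with the key

### The arm

A 6-joint arm with a two-finger parallel gripper is mounted at the origin on the work surface. World frame = base frame: x ahead of the robot, y to its left, z up, the work surface at z = 0. Lengths are in m, angles in rad, forces in N, time in s.
With the tool pointing down it reaches from about 0.3 to 0.875 m from the base axis. Payload 6.4 kg.
Tool frame: the origin (TCP) lies at the very end of the fingers, on their centre line; the grasp point (between the pads) lies 19 mm behind it; z points along the fingers, y is the direction in which the jaws open and shut (so a half turn about z gives the same grasp; the last joint's range is limited). The gripper opens to 85 mm and grips with 20 to 120 N. Pads are 22 mm wide; open, the fingers measure 114 mm over their backs; the gripper's body (76 mm by 85 mm) begins 54 mm behind the grasp point. The pads swing forward as they close: fully open they stand 13 mm farther back than shut.
Start: joints at [-1.404, 0.181, 1.607, -0, 1.354, -0.206], TCP at [0.209, -0.536, 0.207] pointing down, gripper open.
Joint ranges: [-2.99, 2.99], [-0.89, 2.07], [0.3, 2.58], [-1.14, 4.28], [0, 2.63], [-3.12, 3.12]. Speed limits (rad/s): [2.57, 2.57, 3.01, 3.14, 3.14, 3.14].

### API

Orientations are given as a unit quaternion [w, x, y, z].
In Python, from bench import telemetry, imaging, ctrl gives the robot as it stands.
- The arm moves only by the shell command python3 -m pendant 'ROWS' [OPENING]. ROWS is JSON, a list that holds one entry, the list of rows, each a list of 6 numbers: the shift along the tool's x, y, z in units of 200 mm (1.0 is 200 mm), then the turn, a rotation vector about the tool's x, y, z in units of pi rad (1.0 is pi rad). In form: [[[tx, ty, tz, rx, ry, rz], ...]]. A call has 1 to 12 rows; each row shifts and turns the pose as measured when the row begins, along the tool's axes as they then stand; what a row does not reach is not made up. A row lasts 1/8 s, in which the tool goes at most 62.5 mm and 10.7 degrees, less where a joint would pass 70% of its speed; a pose out of reach is approached as far as the arm can. A call with a number of a shift or a turn outside -1 to 1 is refused whole. A call with a gripper value outside its range is refused whole. OPENING is the closure, from 0 (fully open) to 1 (shut), set as the call begins (- or left out, the last holds). The fingers move at their own pace and stop on an object; the grip force is fixed at half the most. Time passes only in rows, so rows that do not move let the fingers close. It gives the time, the measured TCP pose, the force and the opening at its end, in the units of the state.
- telemetry.get_obs(): the state, without advancing time (a new reading comes with each control period).
- imaging.camera(name): name is "scene" or "top" or "wrist"; returns a dict with "pixels" (420x560x3 uint8, blue, green, red), "vfov" (degrees; the focal length in pixels is half the picture's height over the tangent of half this angle, whatever the lens; pixels are square), "cx", "cy" (the principal point, pixels), "distortion" ([k1, k2, p1, p2, k3] as OpenCV has them; the pictures are not rectified), "R" (3x3) and "t" (3): a world point X has camera coordinates R X + t. Camera axes: x right, y down, z forward; pixel columns grow to the right and rows downward; lengths in m; the calibration is good to about 2 mm. A picture is of the moment at which its call begins. There is no depth.
- ctrl.hand_in(): hands the job in, once; it reports no verdict.
The state is a dict: "time_s": time; "q": joint angles; "dq": joint speeds; "joint_efforts": joint torques, N m; "eef_pos": TCP position; "eef_rot": TCP orientation; "wrist_force": force on the tool from outside, world axes, zero at the start; "torque": the same for the moment, N m; "opening": opening from 0.0 (shut) to 1.0 (fully open).
Only numpy, scipy, OpenCV 4.12 (cv2) and the standard library are available. Lean on these libraries where they do the work, as an engineer would, in place of code of your own. Each camera call takes 0.05 s, during which the arm holds its last target.

### The job

One of the two warming plates is taken by a covered pan: stand every loaf tin, lid up and flat, in a bay of its own on the free plate. Then take the key from its holder, push it fully home into that plate's own key switch, turn it clockwise to the stop, draw it out and put it back fully home in its holder. Leave the pan, the other plate's switch and everything else as it is.

Things in the scene. Friction and masses are not known exactly. Their poses are not given: they have to be found in the camera images.
- plate_left (a point): left warming plate, a fixed unit: flat white plate 200 mm along its x by 170 mm along its y in a rim 7 mm wide, 8 mm high, parted by a cross of ribs (6 mm wide, 8 mm high, along x = 0 and y = 0) into four equal bays. Origin at the centre of the plate's top, 40 mm over the table; x points away from the robot at yaw 0, z up. Behind the plate (x = +107 to +207 mm) is a grey console, top 5 mm above the plate, with this plate's key switch at x = +157 mm, y = -40 mm.
- slot_left (a point): Key switch of the left plate: an upright steel cylinder 54 mm across and 34 mm high on the console, to the right (towards the middle of the table), with a slot 20 x 10 mm straight down through it. This point is the middle of the slot's mouth in its top face; x runs along the slot's 20 mm and turns with the switch, z up. Slot and key look the same after a half turn.
- switch_left (a joint): Angle of that key switch (rad): about 0 (up to 0.3) is off, with the slot about along the unit's x; it grows as the switch is turned clockwise seen from above, up to a stop at 1.4, which is on. Light friction (0.06 Nm); stays where it is left.
- pan_left_mid (a point): Covered steel pan, 184 x 154 x 57 mm plus a bow handle on its lid, 2.5 kg, filling the left plate; exactly one of the two pans is present, the plate without a pan is the free one. Point 30 mm above its underside. Leave it.
- plate_right (a point): right warming plate, a fixed unit: flat white plate 200 mm along its x by 170 mm along its y in a rim 7 mm wide, 8 mm high, parted by a cross of ribs (6 mm wide, 8 mm high, along x = 0 and y = 0) into four equal bays. Origin at the centre of the plate's top, 40 mm over the table; x points away from the robot at yaw 0, z up. Behind the plate (x = +107 to +207 mm) is a grey console, top 5 mm above the plate, with this plate's key switch at x = +157 mm, y = +40 mm.
- slot_right (a point): Key switch of the right plate: an upright steel cylinder 54 mm across and 34 mm high on the console, to the left (towards the middle of the table), with a slot 20 x 10 mm straight down through it. This point is the middle of the slot's mouth in its top face; x runs along the slot's 20 mm and turns with the switch, z up. Slot and key look the same after a half turn.
- switch_right (a joint): Angle of that key switch (rad): about 0 (up to 0.3) is off, with the slot about along the unit's x; it grows as the switch is turned clockwise seen from above, up to a stop at 1.4, which is on. Light friction (0.06 Nm); stays where it is left.
- pan_right_mid (a point): Covered steel pan, 184 x 154 x 57 mm plus a bow handle on its lid, 2.5 kg, filling the right plate; exactly one of the two pans is present, the plate without a pan is the free one. Point 30 mm above its underside. Leave it.
- holder_slot (a point): Grey key holder, a fixed block 70 x 60 x 40 mm with an upright slot 20 x 10 mm. Point at the middle of the slot's mouth in its top; x along the slot's 20 mm (and the block's 70 mm), z up.
- key_bow (a point): The switch key, standing upright in the holder: a flat steel bow 36 mm (its x) by 12 mm thick (its y) by 44 mm high, under it a round brass collar 26 mm across and 8 mm high, under that a brass blade 18 mm (x) by 8 mm (y) by 30 mm long with a narrowed tip (last 6 mm 13 x 4.5 mm). Point at the bow's centre: 22 mm above the bow's foot, 30 mm above the collar's underside, 60 mm above the blade's tip. Fully home, the collar rests on the switch's (or holder's) top. z up, 90 g.
- key: The same key; origin at the blade's tip.
- tin1_mid (a point): Closed loaf tin with lid, dark blued steel, 80 mm (its x) by 50 mm (its y) by 50 mm high, about 0.25 kg. Point at its centre, 25 mm above its underside; z up through the lid. Always present.
- tin1: The same tin; origin at the centre of its underside.
- tin2_mid (a point): Closed loaf tin with lid, dark blued steel, 80 mm (its x) by 50 mm (its y) by 50 mm high, about 0.25 kg. Point at its centre, 25 mm above its underside; z up through the lid. Absent in some starts.
- tin2: The same tin; origin at the centre of its underside. Absent in some starts.
- tin3_mid (a point): Closed loaf tin with lid, dark blued steel, 80 mm (its x) by 50 mm (its y) by 50 mm high, about 0.25 kg. Point at its centre, 25 mm above its underside; z up through the lid. Absent in some starts.
- tin3: The same tin; origin at the centre of its underside. Absent in some starts.
- tin4_mid (a point): Closed loaf tin with lid, dark blued steel, 80 mm (its x) by 50 mm (its y) by 50 mm high, about 0.25 kg. Point at its centre, 25 mm above its underside; z up through the lid. Absent in some starts.
- tin4: The same tin; origin at the centre of its underside. Absent in some starts.
- shaker: Small clear shaker with steel cap, 36 mm across, 80 mm high, standing among the tins; not part of the job. Origin under its centre.
- spatula: Spatula lying near the key holder, 160 mm long; not part of the job.
- cutter: Round steel pastry cutter, 66 mm across, 35 mm high; not part of the job. Origin under its centre.
There are look-alikes about, which are no part of the job. Leave any green, orange or turquoise look-alike of the tin1 alone.

How it is judged:
By the outcome, as a careful person would: the job done as asked, in the order asked, and still so for the second after the job is handed in, with the robot touching nothing.
Of pan_left, pan_right only 1 to 1 are there at a start; the rules pass over those that are not, and their reading is None.
Of tin2, tin3, tin4 only 1 to 3 are there at a start; the rules pass over those that are not, and their reading is None.
At some moment in a run one of tin1, tin2, tin3, tin4 may be knocked a few centimetres aside while the robot is not near it.
It also fails if it takes over 210 s, if anything falls off the work surface, if the arm or the gripper's body presses on something with over 40 N, if the wrist force passes 120 N, or if a joint passes its speed limit or range.

## Working session

There is one attempt and no reset: what is moved stays moved. The work goes in short steps, Python scripts to look and compute and a shell command to move; the robot and the scene stay as the last step left them, time stands still between calls to the robot, and variables do not carry over. Pictures are saved under pics/ and viewed, and the job is handed in when it is done.

```bash
ls; mkdir -p pics
cat > h.py <<'E'
import numpy as np, cv2
from bench import telemetry, imaging, ctrl
def shot(name,fn):
    c=imaging.camera(name); cv2.imwrite('pics/'+fn,c['pixels']); np.save('pics/'+fn[:-4]+'.npy',c,allow_pickle=True); return c
def load(fn): return np.load('pics/'+fn+'.npy',allow_pickle=True).item()
def K(c):
    h,w=c['pixels'].shape[:2]; f=h/2/np.tan(np.radians(c['vfov'])/2)
    return np.array([[f,0,c['cx']],[0,f,c['cy']],[0,0,1.]])
def ray(c,uv):
    p=cv2.undistortPoints(np.array(uv,float).reshape(-1,1,2),K(c),np.array(c['distortion'],float)).reshape(-1,2)
    R=np.array(c['R']);t=np.array(c['t']); d=np.c_[p,np.ones(len(p))]@R; o=-R.T@t
    return o,d
def onz(c,uv,z):
    o,d=ray(c,uv); s=(z-o[2])/d[:,2]; return o+d*s[:,None]
def proj(c,X):
    r,_=cv2.Rodrigues(np.array(c['R'],float)); return cv2.projectPoints(np.array(X,float).reshape(-1,1,3),r,np.array(c['t'],float),K(c),np.array(c['distortion'],float))[0].reshape(-1,2)
E
python3 - <<'E'
from h import *
for n in ("scene","top","wrist"):
    c=shot(n,n+'0.png'); print(n,c['pixels'].shape,c['vfov'],c['cx'],c['cy'],c['distortion'],(-np.array(c['R']).T@np.array(c['t'])).round(3))
print(telemetry.get_obs())
E
```

```text
pics
scene (420, 560, 3) 51.69030496159619 273.56269611545684 210.34000637504144 [-0.06086831  0.          0.          0.          0.        ] [1.446 0.218 0.826]
top (420, 560, 3) 42.50803925382582 285.6660270813415 209.7027167039809 [-0.16887478  0.          0.          0.          0.        ] [ 0.225 -0.048  1.652]
wrist (420, 560, 3) 58.699151186044375 275.7848426173216 209.90042432739972 [-0.09747585  0.          0.          0.          0.        ] [ 0.284 -0.506  0.372]
{'time_s': 0.15, 'q': array([-1.40432728e+00,  1.81409030e-01,  1.60774590e+00,  1.87321636e-06,
        1.35381671e+00, -2.06282702e-01]), 'dq': array([ 2.02171032e-05, -2.65342029e-03, -2.64081336e-03, -5.54213438e-04,
       -2.20454821e-03, -1.32301924e-03]), 'joint_efforts': array([ 1.46593757e-03, -4.45264757e+01, -3.51692283e+01, -3.45816288e-04,
        5.77584768e-03, -3.34117783e-05]), 'eef_pos': array([ 0.20935371, -0.53505317,  0.20678507]), 'eef_rot': array([-6.89339821e-04,  9.82682037e-01,  1.85298513e-01,  1.46390707e-05]), 'wrist_force': array([-0.65377239,  0.15236077,  0.26912937]), 'torque': array([-0.00864303,  0.01566881,  0.02812383]), 'opening': 1.0011449078440031}
```

View pics/scene0.png

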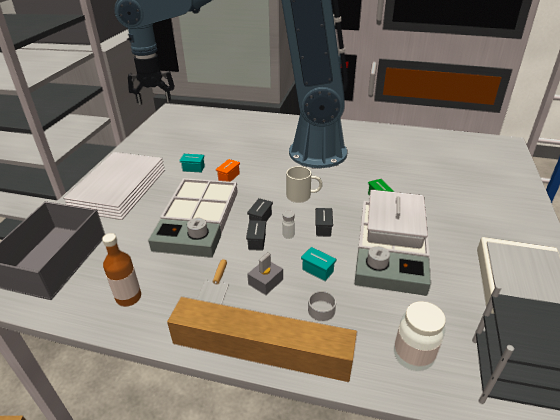

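View pics/top0.png

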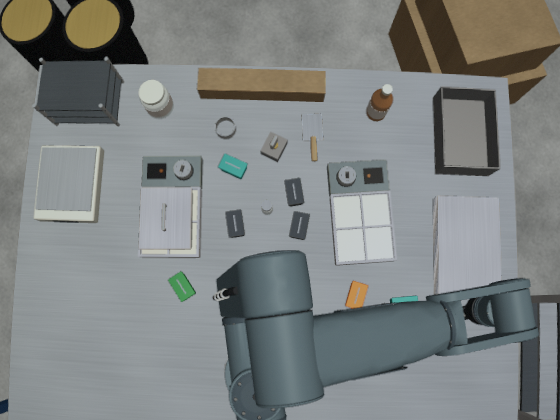

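View pics/wrist0.png

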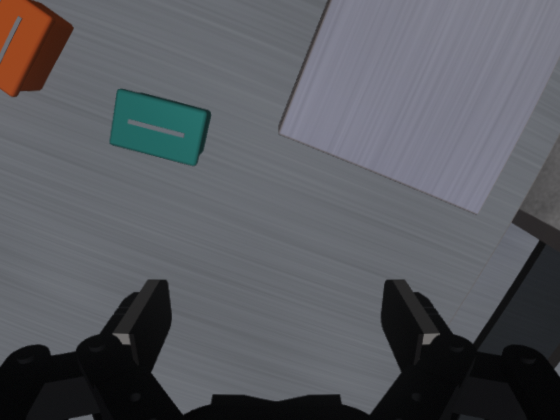

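The scene shows the right plate (y<0) free and the pan on the left plate. Three dark tins are at top px (294,192), (300,225) and (235,223), with the shaker at (267,209). The key stands in its holder at (275,146). The orange, green and turquoise tins are look-alikes.

Run:
```python
from h import *
c=load('top0'); im=c['pixels']
hsv=cv2.cvtColor(im,cv2.COLOR_BGR2HSV)
m=((hsv[...,2]<75)).astype(np.uint8)
m[:,:215]=0;m[:175]=0;m[245:]=0;m[:,320:]=0
n,l,s,ce=cv2.connectedComponentsWithStats(m)
for i in range(1,n):
    if s[i,4]<100: continue
    pts=np.argwhere(l==i)[:,::-1].astype(float)
    w=onz(c,pts,0.05)[:,:2]
    r=cv2.minAreaRect(w.astype(np.float32)*1000); print(s[i],ce[i],r, w.mean(0))
# white bays
m=((hsv[...,2]>200)&(hsv[...,1]<30)).astype(np.uint8); m[:,:325]=0;m[:,400:]=0;m[:185]=0;m[270:]=0
n,l,s,ce=cv2.connectedComponentsWithStats(m)
for i in range(1,n):
    if s[i,4]<100: continue
    w=onz(c,np.argwhere(l==i)[:,::-1].astype(float),0.04)[:,:2]
    print('bay',s[i],ce[i],cv2.minAreaRect(w.astype(np.float32)*1000),w.mean(0))
b=cv2.resize(im[120:270,215:405],None,fx=4,fy=4,interpolation=cv2.INTER_CUBIC);cv2.imwrite('pics/z0.png',b)
print(onz(c,[[275,140]],0.11), onz(c,[[346,176]],.079),onz(c,[[274,148]],.04))
c=load('scene0');b=cv2.resize(c['pixels'][150:320,130:350],None,fx=3.6,fy=3.5,interpolation=cv2.INTER_CUBIC);cv2.imwrite('pics/z1.png',b)
```

```text
bay [362 195  27  31 702] [375.30626781 209.79487179] ((501.7569580078125, -330.1900634765625), (89.67706298828125, 74.29544830322266), 5.586087703704834) [ 0.50170993 -0.33016674]
bay [334 197  27  31 724] [347.1519337  211.64088398] ((493.5539245605469, -244.12071228027344), (89.32658386230469, 77.14036560058594), 5.391726493835449) [ 0.49354045 -0.24388923]
bay [366 227  27  32 734] [378.58310627 243.05040872] ((400.7943420410156, -340.1241149902344), (91.97724914550781, 74.62877655029297), 6.379053592681885) [ 0.4001732  -0.34031919]
bay [337 230  27  31 747] [349.8647925  245.10977242] ((391.7598571777344, -252.9921875), (89.93631744384766, 75.43836975097656), 5.372654914855957) [ 0.39175689 -0.25308302]
[[ 0.69110339 -0.0193977   0.11      ]] [[ 0.59512471 -0.23487929  0.079     ]] [[ 0.6864043  -0.01579754  0.04      ]]
```

View pics/z0.png

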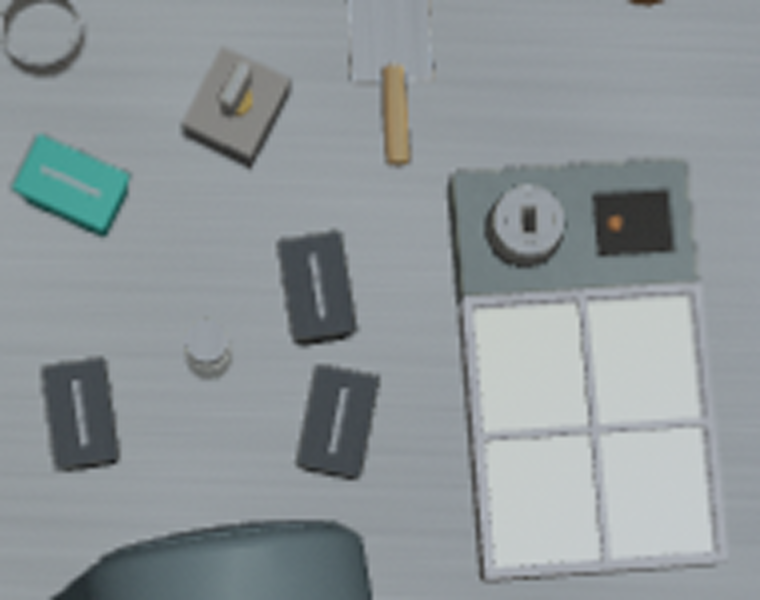

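View pics/z1.png

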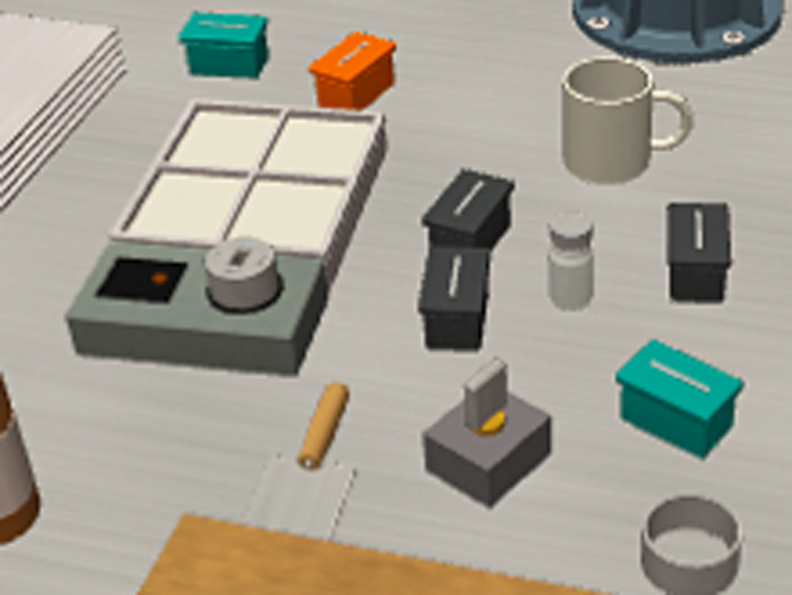

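```bash
cat >> h.py <<'E'
def rectmask(c,m,z,amin=100,roi=None):
    out=[]
    n,l,s,ce=cv2.connectedComponentsWithStats(m.astype(np.uint8))
    for i in range(1,n):
        if s[i,4]<amin: continue
        w=onz(c,np.argwhere(l==i)[:,::-1].astype(float),z)[:,:2]
        (x,y),(a,b),th=cv2.minAreaRect((w*1000).astype(np.float32))
        if a<b: a,b,th=b,a,th+90
        th=(th+90)%180-90
        out.append((ce[i].round(1),w.mean(0).round(4),np.round([x,y,a,b,th],1),s[i,4]))
    return out
def toolyaw(q):
    w,x,y,z=q; return 2*np.arctan2(y,x)
def plan(x,y,z,yaw):
    from scipy.spatial.transform import Rotation as Ro
    o=telemetry.get_obs(); q=o['eef_rot']; R=Ro.from_quat(q,scalar_first=True)
    # target: tool x=(cos,sin,0), z down
    best=None
    for k in (0,np.pi,-np.pi):
        T=Ro.from_matrix([[np.cos(yaw+k),np.sin(yaw+k),0],[np.sin(yaw+k),-np.cos(yaw+k),0],[0,0,-1]])
        rv=(R.inv()*T).as_rotvec()
        if best is None or np.linalg.norm(rv)<np.linalg.norm(best[0]): best=(rv,T)
    d=np.array([x,y,z])-o['eef_pos']
    print('t',round(o['time_s'],2),'pos',o['eef_pos'].round(4),'yaw',np.degrees(toolyaw(q)).round(2),'open',round(o['opening'],3),'F',o['wrist_force'].round(1),'q6',o['q'][5].round(2))
    print('turn units',(best[0]/np.pi).round(4)); print('shift units, axes now',(R.inv().apply(d)/.2).round(4),' after turn',(best[1].inv().apply(d)/.2).round(4))
E
python3 - <<'E'
from h import *
c=load('top0'); hsv=cv2.cvtColor(c['pixels'],cv2.COLOR_BGR2HSV)
print(c['pixels'][215,294-0],c['pixels'][200,300],c['pixels'][225,240],c['pixels'][210,250])
m=hsv[...,2]<110
m[:,:215]=0;m[:178]=0;m[240:]=0;m[:,320:]=0
for r in rectmask(c,m,.05): print(*r)
E
```

```text
[79 74 69] [81 76 70] [78 73 67] [160 157 150]
[293.9 191.9] [ 0.5477 -0.0804] [548.  -80.3  83.2  49.2  11.1] 403
[234.8 223.6] [0.4458 0.0942] [446.3  94.1  81.4  49.4   9.6] 405
[298.9 225.4] [ 0.4461 -0.098 ] [446.4 -98.1  80.1  49.3  -9.7] 411
```

```bash
python3 -c "
from h import *
plan(.446,-.098,.2,np.radians(-9.7))"
```

```text
t 0.15 pos [ 0.2094 -0.5351  0.2068] yaw 21.36 open 1.001 F [-0.7  0.2  0.3] q6 -0.21
turn units [-0.0004  0.      0.1725]
shift units, axes now [ 1.8978 -1.6042  0.0366]  after turn [ 0.7981 -2.3534  0.0339]
```

```bash
python3 -m pendant '[[[0,0,0,0,0,0.0575],[0,0,0,0,0,0.0575],[0,0,0,0,0,0.0575],[0.1,-0.29,0,0,0,0],[0.1,-0.29,0,0,0,0],[0.1,-0.29,0,0,0,0],[0.1,-0.29,0,0,0,0],[0.1,-0.29,0,0,0,0],[0.1,-0.29,0,0,0,0],[0.1,-0.29,0,0,0,0],[0.1,-0.29,0,0,0,0],[0,0,0,0,0,0]]]' 0; python3 -c "
from h import *
plan(.446,-.098,.2,np.radians(-9.7)); shot('wrist','w1.png')"
```

```text
time_s: 1.65
eef_pos: [0.4573, -0.0981, 0.2056]
eef_rot: [-0.003, 0.995, -0.095, 0.0]
wrist_force: [-0.2, 0.5, 0.0]
opening: 0.998
t 1.65 pos [ 0.4573 -0.0981  0.2056] yaw -10.91 open 0.998 F [-0.2  0.5  0. ] q6 1.29
turn units [-0.0017 -0.     -0.0067]
shift units, axes now [-0.0554  0.0101  0.0279]  after turn [-0.0556  0.0088  0.028 ]
```

View pics/w1.png

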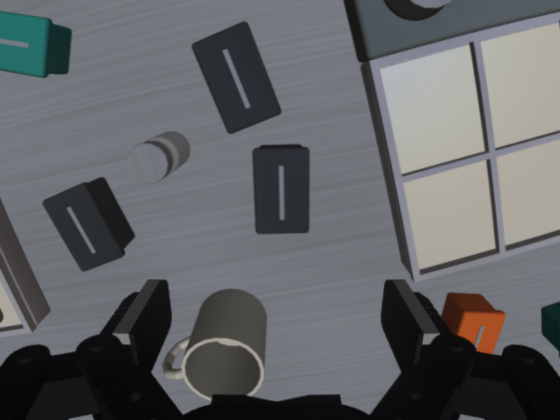

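The wrist view shows all three tins, at px (236,77), (281,189) and (88,223), plus the shaker at (152,160) and part of the plate on the right. I'll use it to refine the measurements.

```bash
cat >> h.py <<'E'
def handles(c,z=.052):
    # lid handle strips: light bits enclosed in dark tins
    hsv=cv2.cvtColor(c['pixels'],cv2.COLOR_BGR2HSV)
    dark=(hsv[...,2]<75).astype(np.uint8); dark[275:]=0
    res=[]
    cs,hi=cv2.findContours(dark,cv2.RETR_CCOMP,cv2.CHAIN_APPROX_NONE)
    for i,k in enumerate(cs):
        if hi[0][i][3]>=0 and 60<cv2.contourArea(k)<2000:
            w=onz(c,k.reshape(-1,2).astype(float),z)[:,:2]
            (x,y),(a,b),th=cv2.minAreaRect((w*1000).astype(np.float32))
            if a<b:a,b,th=b,a,th+90
            res.append(np.round([*k.reshape(-1,2).mean(0),x,y,a,b,(th+90)%180-90],1))
    return res
E
python3 - <<'E'
from h import *
c=load('w1')
for r in handles(c): print(r)
hsv=cv2.cvtColor(c['pixels'],cv2.COLOR_BGR2HSV)
for p in [(100,440),(230,450),(190,300),(180,262),(149,281),(147,275)]: print(p,c['pixels'][p])
m=(hsv[...,2]>215-60)&(np.arange(560)[None]>340)&(np.arange(420)[:,None]<290)
m=(cv2.cvtColor(c['pixels'],cv2.COLOR_BGR2HSV)[...,2]>185)&(np.arange(560)[None]>340)&(np.arange(420)[:,None]<290)
for r in rectmask(c,m,.04,500): print('bay',*r)
E
```

```text
[ 80.8 229.7 447.5  91.1  51.7   6.9  10.3]
[ 281.2  192.2  447.7 -101.    51.5    6.7   -9.5]
[235.9  78.  549.3 -82.8  51.3   6.5  10.5]
(100, 440) [175 182 179]
(230, 450) [159 168 173]
(190, 300) [51 45 43]
(180, 262) [51 46 44]
(149, 281) [43 42 40]
(147, 275) [29 28 27]
```

Run:
```python
from h import *
c=load('w1'); im=c['pixels'].astype(int)
print(im[40,350],im[270,350],im[60,372],im[155,450],im[100,520])
m=(im[...,2]+5>=im[...,0])&(im.sum(2)>430)&(np.arange(560)[None]>340)&(np.arange(420)[:,None]<290)
for r in rectmask(c,m,.04,500): print('bay',*r)
plan(.447,-.0995,.014,np.radians(-9.6))
```

```text
[127 121 118] [122 117 113] [132 119 118] [166 176 179] [164 174 178]
bay [523.2  83. ] [ 0.5036 -0.3301] [ 501.4 -333.3   94.6   75.6    5.4] 7844
bay [435.5 110.6] [ 0.4923 -0.2474] [ 492.7 -245.9   94.3   79.5    5.5] 9008
bay [529.6 191. ] [ 0.4016 -0.3359] [ 399.3 -337.5   92.7   64.8    5.3] 5407
bay [450.  213.9] [ 0.3932 -0.2552] [ 391.3 -255.5   92.4   79.8    5.5] 7264
t 1.7 pos [ 0.4566 -0.0999  0.2055] yaw -11.02 open 1.003 F [ 0.5 -0.8  0.6] q6 1.29
turn units [-0.0014  0.0001 -0.0079]
shift units, axes now [-0.0469  0.0113  0.9576]  after turn [-0.0475  0.0059  0.9576]
```

```bash
python3 -m pendant '[[[-0.047,0.006,0,-0.0014,0,-0.008],[0,0,0.27,0,0,0],[0,0,0.27,0,0,0],[0,0,0.27,0,0,0],[0,0,0,0,0,0]]]' 0; python3 -c "
from h import *
plan(.447,-.0995,.014,np.radians(-9.6)); shot('wrist','w2.png')"
```

```text
time_s: 2.33
eef_pos: [0.4434, -0.1068, 0.0413]
eef_rot: [0.002, 0.996, -0.086, 0.001]
wrist_force: [-0.5, 0.0, 0.3]
opening: 0.999
t 2.33 pos [ 0.4434 -0.1068  0.0413] yaw -9.89 open 0.999 F [-0.5  0.   0.3] q6 1.25
turn units [ 0.0011 -0.0005 -0.0016]
shift units, axes now [ 0.0114 -0.0395  0.1362]  after turn [ 0.0118 -0.039   0.1364]
```

View pics/w2.png

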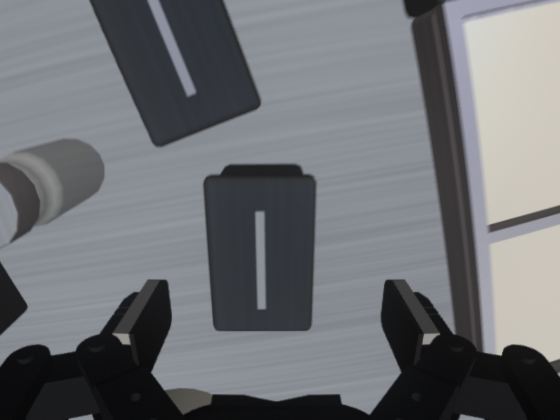

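```bash
python3 -m pendant '[[[0.012,-0.039,0,0,0,0],[0,0,0.075,0,0,0],[0,0,0.06,0,0,0],[0,0,0,0,0,0]]]' 0; python3 -c "
from h import *
plan(.447,-.0995,.014,np.radians(-9.6))"
```

```text
time_s: 2.88
eef_pos: [0.4549, -0.1039, 0.0219]
eef_rot: [0.005, 0.996, -0.087, 0.009]
wrist_force: [-0.3, 0.7, 0.7]
opening: 0.998
t 2.88 pos [ 0.4549 -0.1039  0.0219] yaw -9.94 open 0.998 F [-0.3  0.7  0.7] q6 1.27
turn units [ 0.0029 -0.0059 -0.0019]
shift units, axes now [-0.0432 -0.0153  0.0386]  after turn [-0.0424 -0.0152  0.0396]
```

```bash
python3 -m pendant '[[[-0.042,-0.015,0,0.003,-0.006,-0.002],[0,0,0,0,0,0],[0,0,0.02,0,0,0],[0,0,0.02,0,0,0],[0,0,0,0,0,0]]]' 0; python3 -c "
from h import *
plan(.447,-.0995,.014,np.radians(-9.6))"
```

```text
time_s: 3.5
eef_pos: [0.4468, -0.0992, 0.0136]
eef_rot: [-0.0, 0.997, -0.083, -0.001]
wrist_force: [-0.1, 0.4, -1.0]
opening: 1.0
t 3.5 pos [ 0.4468 -0.0992  0.0136] yaw -9.52 open 1.0 F [-0.1  0.4 -1. ] q6 1.26
turn units [-0.0002  0.0004  0.0004]
shift units, axes now [ 0.0011  0.0013 -0.002 ]  after turn [ 0.0011  0.0013 -0.002 ]
```

```bash
python3 -m pendant '[[[0,0,0,0,0,0],[0,0,0,0,0,0],[0,0,0,0,0,0],[0,0,0,0,0,0],[0,0,0,0,0,0],[0,0,0,0,0,0],[0,0,0,0,0,0],[0,0,0,0,0,0]]]' 1; python3 -m pendant '[[[0,0,-0.15,0,0,0],[0,0,-0.25,0,0,0],[0,0,-0.25,0,0,0],[0,0,0,0,0,0]]]'; python3 -c "
from h import *
plan(.3913,-.2546,.14,np.radians(5.45)); shot('wrist','w3.png')"
```

```text
time_s: 4.5
eef_pos: [0.4472, -0.0994, 0.014]
eef_rot: [-0.0, 0.997, -0.083, -0.0]
wrist_force: [0.1, 0.4, 1.3]
opening: 0.565
time_s: 5.0
eef_pos: [0.4449, -0.0983, 0.1448]
eef_rot: [-0.002, 0.997, -0.083, -0.003]
wrist_force: [-0.0, -0.3, -3.6]
opening: 0.567
t 5.0 pos [ 0.4449 -0.0983  0.1448] yaw -9.54 open 0.567 F [-0.  -0.3 -3.6] q6 1.26
turn units [-0.0012  0.0021 -0.0833]
shift units, axes now [-0.1345  0.8153  0.0225]  after turn [-0.3409  0.7526  0.0238]
```

View pics/w3.png

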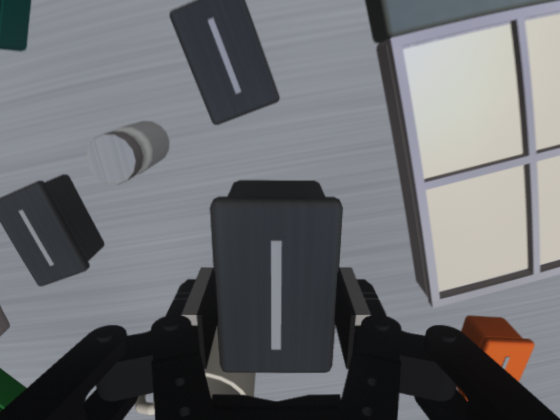

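```bash
python3 -c "
from h import *
plan(.3996,-.3422,.11,np.radians(5.45))"
```

```text
t 5.05 pos [ 0.4431 -0.0974  0.1423] yaw -9.54 open 0.564 F [-0.2  1.3 -4.1] q6 1.26
turn units [-0.0018  0.0034 -0.0833]
shift units, axes now [-0.0097  1.2436  0.1566]  after turn [-0.3327  1.1977  0.1617]
```

```bash
python3 -m pendant '[[[0,0,0,0,0,-0.042],[0,0,0,0,0,-0.042],[-0.08,0.27,0,0,0,0],[-0.08,0.27,0,0,0,0],[-0.08,0.27,0,0,0,0],[-0.08,0.27,0,0,0,0],[0,0,0,0,0,0]]]'; python3 -c "
from h import *
plan(.3996,-.3422,.11,np.radians(5.45))"
```

```text
time_s: 5.92
eef_pos: [0.3929, -0.3171, 0.1233]
eef_rot: [-0.013, 0.998, 0.055, -0.014]
wrist_force: [0.9, -0.7, -3.7]
opening: 0.563
t 5.92 pos [ 0.3929 -0.3171  0.1233] yaw 6.32 open 0.563 F [ 0.9 -0.7 -3.7] q6 0.56
turn units [-0.0085  0.0088  0.0048]
shift units, axes now [0.0215 0.13   0.0627]  after turn [0.0216 0.1279 0.0667]
```

```bash
python3 -m pendant '[[[0.0215,0.13,0.06,-0.0085,0.009,0.005],[0,0,0,0,0,0],[0,0,0,0,0,0]]]'; python3 -c "
from h import *
plan(.3996,-.3422,.08,np.radians(5.45));shot('wrist','w4.png');shot('scene','s4.png')"
```

```text
time_s: 6.3
eef_pos: [0.3969, -0.3373, 0.1039]
eef_rot: [-0.005, 0.999, 0.047, -0.003]
wrist_force: [0.1, -0.6, -2.4]
opening: 0.568
t 6.3 pos [ 0.3969 -0.3373  0.1039] yaw 5.35 open 0.568 F [ 0.1 -0.6 -2.4] q6 0.54
turn units [-0.0036  0.0015 -0.0005]
shift units, axes now [0.0118 0.0272 0.1192]  after turn [0.0112 0.0259 0.1195]
```

View pics/w4.png

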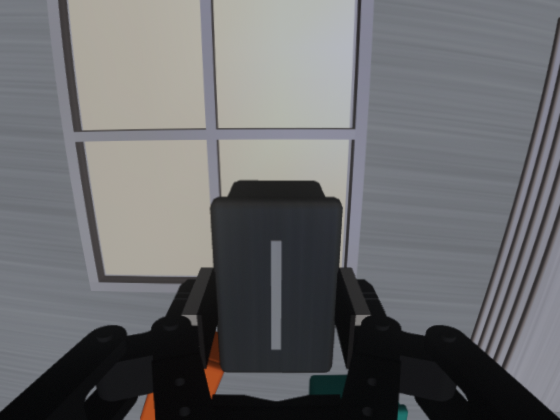

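View pics/s4.png

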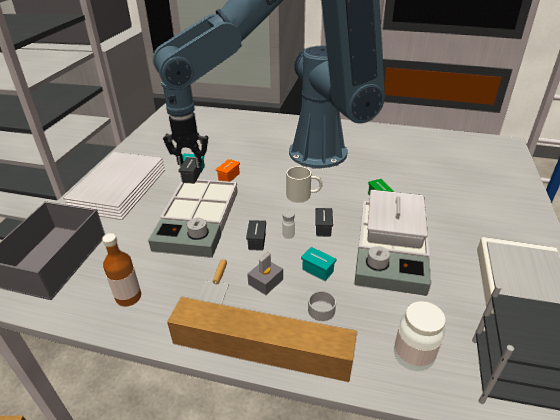

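Run:
```python
from h import *
c=load('w4')
print(onz(c,[[213,134],[70,134],[365,134],[96,287]],.048))
th=np.radians(5.45);R=np.array([[np.cos(th),-np.sin(th)],[np.sin(th),np.cos(th)]])
P=np.array([.4467,-.2935])
for p in ([0,0],[0,.0885],[0,-.0885],[-.1035,.0885]): print(P+R@p)
```

```text
[[ 0.44683721 -0.29526211  0.048     ]
 [ 0.43978429 -0.2075858   0.048     ]
 [ 0.45547417 -0.38406019  0.048     ]
 [ 0.33538447 -0.21765703  0.048     ]]
[ 0.4467 -0.2935]
[ 0.43829453 -0.20540007]
[ 0.45510547 -0.38159993]
[ 0.33526241 -0.21523019]
```

```bash
python3 -m pendant '[[[0.0115,0.031,0,-0.0036,0.0015,0],[0,0,0,0,0,0],[0,0,0.08,0,0,0],[0,0,0,0,0,0],[0,0,0.06,0,0,0],[0,0,0,0,0,0]]]'; python3 -c "
from h import *
plan(.3997,-.3432,.054,np.radians(5.45))"
```

```text
time_s: 7.15
eef_pos: [0.4007, -0.3426, 0.0746]
eef_rot: [0.001, 0.999, 0.048, 0.0]
wrist_force: [0.0, 0.3, -2.2]
opening: 0.565
t 7.15 pos [ 0.4007 -0.3426  0.0746] yaw 5.49 open 0.565 F [ 0.   0.3 -2.2] q6 0.54
turn units [ 0.0006 -0.0003  0.0002]
shift units, axes now [-0.0054  0.0023  0.1029]  after turn [-0.0053  0.0025  0.1029]
```

```bash
python3 -m pendant '[[[-0.005,0.002,0.06,0,0,0],[0,0,0,0,0,0],[0,0,0.035,0,0,0],[0,0,0,0,0,0]]]'; python3 -c "
from h import *
plan(.3997,-.3432,.054,np.radians(5.45))"
```

```text
time_s: 7.65
eef_pos: [0.4001, -0.3438, 0.0547]
eef_rot: [0.001, 0.999, 0.048, 0.001]
wrist_force: [0.1, -0.4, -2.7]
opening: 0.561
t 7.65 pos [ 0.4001 -0.3438  0.0547] yaw 5.47 open 0.561 F [ 0.1 -0.4 -2.7] q6 0.54
turn units [ 0.0009 -0.0005  0.0001]
shift units, axes now [-0.0015 -0.0033  0.0033]  after turn [-0.0015 -0.0033  0.0033]
```

```bash
python3 -m pendant '[[[0,0,0.006,0,0,0],[0,0,0,0,0,0]]]'; python3 -m pendant '[[[0,0,0,0,0,0],[0,0,0,0,0,0],[0,0,0,0,0,0],[0,0,0,0,0,0]]]' 0.25;  python3 -m pendant '[[[0,0,-0.1,0,0,0],[0,0,-0.25,0,0,0],[0,0,-0.25,0,0,0],[0,0,-0.25,0,0,0],[0,0,0,0,0,0]]]' 0; python3 -c "
from h import *
plan(.549,-.0815,.18,np.radians(10.6)); shot('wrist','w5.png');c=shot('top','t5.png')"
```

```text
time_s: 7.9
eef_pos: [0.4004, -0.3441, 0.0542]
eef_rot: [0.002, 0.999, 0.048, 0.001]
wrist_force: [-0.9, -0.0, -2.0]
opening: 0.563
time_s: 8.4
eef_pos: [0.4009, -0.3449, 0.0551]
eef_rot: [0.003, 0.999, 0.048, 0.002]
wrist_force: [0.2, -0.1, -0.8]
opening: 0.748
time_s: 9.02
eef_pos: [0.3999, -0.3437, 0.2297]
eef_rot: [0.002, 0.999, 0.048, 0.001]
wrist_force: [0.3, -0.8, 0.0]
opening: 1.0
t 9.03 pos [ 0.3999 -0.3437  0.2297] yaw 5.47 open 1.0 F [ 0.3 -0.8  0. ] q6 0.54
turn units [ 0.0013 -0.0006 -0.0285]
shift units, axes now [ 0.8663 -1.2349  0.2454]  after turn [ 0.9737 -1.1515  0.2485]
```

View pics/w5.png

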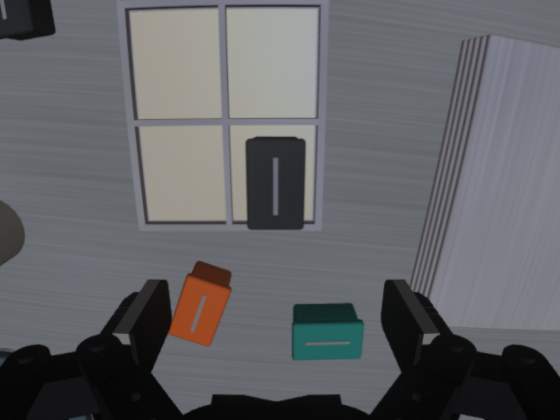

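View pics/t5.png

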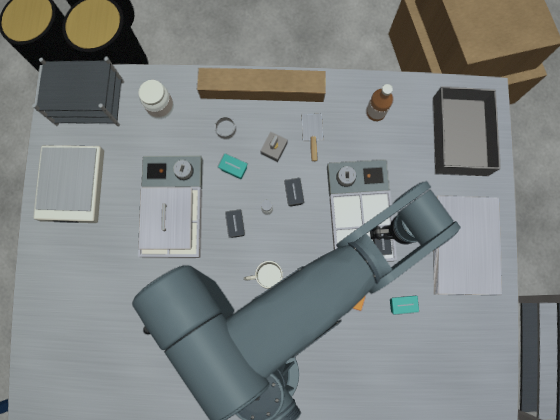

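The first tin stands in the near-right bay (wrist px 276,185), and tins A and B haven't moved. Next is tin A.

```bash
python3 -m pendant '[[[0,0,0,0,0,-0.0285],[0.19,-0.23,0,0,0,0],[0.19,-0.23,0,0,0,0],[0.19,-0.23,0,0,0,0],[0.19,-0.23,0,0,0,0],[0.19,-0.23,0,0,0,0],[0,0,0,0,0,0],[0,0,0,0,0,0]]]' 0; python3 -c "
from h import *
plan(.549,-.0815,.06,np.radians(10.6)); c=shot('wrist','w6.png')
print(handles(c))"
```

```text
time_s: 10.12
eef_pos: [0.5385, -0.0691, 0.2088]
eef_rot: [-0.009, 0.996, 0.092, -0.012]
wrist_force: [1.0, 0.3, -0.7]
opening: 0.998
t 10.12 pos [ 0.5385 -0.0691  0.2088] yaw 10.55 open 0.998 F [ 1.   0.3 -0.7] q6 1.03
turn units [-0.0066  0.0069 -0.0003]
shift units, axes now [0.0565 0.0861 0.7416]  after turn [0.0404 0.0707 0.7442]
[array([ 97.4, 236.5, 448.4,  92.3,  51.6,   7. ,  10.7]), array([ 549.5,  156.6,  606.3, -305.6,   10.7,    9.9,   64.4]), array([295.6, 167.2, 550.5, -81.6,  51.8,   6.2,  11.4])]
```

View pics/w6.png

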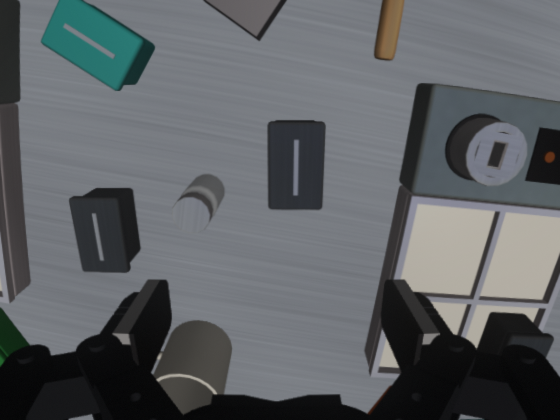

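```bash
python3 -m pendant '[[[0.042,0.07,0,-0.0066,0.007,0],[0,0,0,0,0,0],[0,0,0.25,0,0,0],[0,0,0.25,0,0,0],[0,0,0.2,0,0,0],[0,0,0,0,0,0]]]' 0; python3 -c "
from h import *
plan(.549,-.0815,.014,np.radians(11))"
```

```text
time_s: 10.92
eef_pos: [0.5504, -0.0902, 0.0666]
eef_rot: [0.002, 0.996, 0.086, 0.003]
wrist_force: [0.2, 1.0, 0.0]
opening: 1.0
t 10.93 pos [ 0.5504 -0.0902  0.0666] yaw 9.88 open 1.0 F [0.2 1.  0. ] q6 1.02
turn units [ 0.0013 -0.0018 -0.0062]
shift units, axes now [-0.0008 -0.045   0.2626]  after turn [ 0.0016 -0.0439  0.2628]
```

```bash
python3 -m pendant '[[[0,-0.045,0,0.0013,-0.0018,-0.006],[0,0,0,0,0,0],[0,0,0.1,0,0,0],[0,0,0,0,0,0],[0,0,0.1,0,0,0],[0,0,0,0,0,0]]]' 0; python3 -c "
from h import *
plan(.549,-.0815,.014,np.radians(11))"
```

```text
time_s: 11.68
eef_pos: [0.5567, -0.0839, 0.0374]
eef_rot: [0.004, 0.995, 0.096, 0.008]
wrist_force: [0.0, -0.4, -0.2]
opening: 1.001
t 11.68 pos [ 0.5567 -0.0839  0.0374] yaw 11.03 open 1.001 F [ 0.  -0.4 -0.2] q6 1.02
turn units [ 0.0029 -0.0046  0.0002]
shift units, axes now [-0.0373 -0.0202  0.1162]  after turn [-0.0357 -0.0192  0.1169]
```

```bash
python3 -m pendant '[[[-0.036,-0.019,0,0.003,-0.0046,0],[0,0,0,0,0,0],[0,0,0.06,0,0,0],[0,0,0.06,0,0,0],[0,0,0,0,0,0]]]' 0; python3 -c "
from h import *
plan(.549,-.0815,.014,np.radians(11))"
```

```text
time_s: 12.3
eef_pos: [0.5507, -0.0822, 0.0152]
eef_rot: [0.001, 0.995, 0.096, 0.002]
wrist_force: [-0.4, 0.1, 0.5]
opening: 0.999
t 12.3 pos [ 0.5507 -0.0822  0.0152] yaw 11.05 open 0.999 F [-0.4  0.1  0.5] q6 1.02
turn units [ 0.0006 -0.0011  0.0003]
shift units, axes now [-0.0079 -0.0049  0.0061]  after turn [-0.0079 -0.0049  0.0061]
```

Good. Grip, lift, and plan the move to the far-left bay (.4938,-.2455).

```bash
python3 -m pendant '[[[-0.005,-0.004,0.005,0,-0.001,0],[0,0,0,0,0,0],[0,0,0,0,0,0],[0,0,0,0,0,0],[0,0,0,0,0,0],[0,0,0,0,0,0],[0,0,0,0,0,0]]]' 1; python3 -m pendant '[[[0,0,-0.15,0,0,0],[0,0,-0.25,0,0,0],[0,0,-0.25,0,0,0],[0,0,0,0,0,0],[0,0,0,0,0,0]]]'; python3 -c "
from h import *
plan(.4938,-.2455,.13,np.radians(5.45)); shot('wrist','w7.png')"
```

```text
time_s: 13.18
eef_pos: [0.5498, -0.0816, 0.0142]
eef_rot: [0.001, 0.995, 0.096, 0.0]
wrist_force: [-0.2, 0.0, -0.2]
opening: 0.561
time_s: 13.8
eef_pos: [0.5461, -0.0801, 0.1435]
eef_rot: [-0.001, 0.995, 0.096, -0.004]
wrist_force: [-1.0, 0.4, -3.1]
opening: 0.564
t 13.8 pos [ 0.5461 -0.0801  0.1435] yaw 11.04 open 0.564 F [-1.   0.4 -3.1] q6 1.02
turn units [-0.0008  0.0024  0.0311]
shift units, axes now [-0.4147  0.7619  0.0685]  after turn [-0.339   0.7986  0.0677]
```

View pics/w7.png

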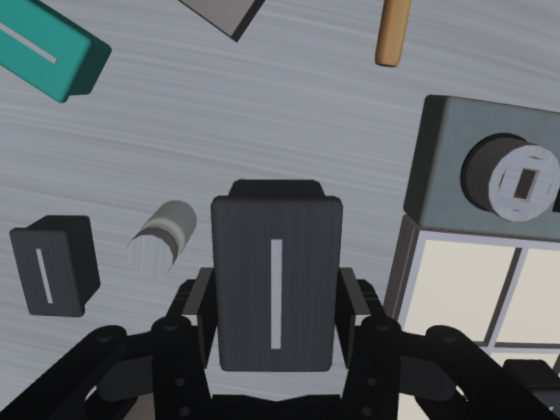

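```bash
python3 -m pendant '[[[0,0,0,0,0,0.031],[-0.11,0.26,0,0,0,0],[-0.11,0.26,0,0,0,0],[-0.11,0.26,0,0,0,0],[0,0,0,0,0,0],[0,0,0,0,0,0]]]'; python3 -c "
from h import *
plan(.4938,-.2455,.1,np.radians(5.45))"
```

```text
time_s: 14.6
eef_pos: [0.4882, -0.2414, 0.1317]
eef_rot: [-0.007, 0.999, 0.047, -0.011]
wrist_force: [-0.1, 1.0, -2.7]
opening: 0.563
t 14.6 pos [ 0.4882 -0.2414  0.1317] yaw 5.4 open 0.563 F [-0.1  1.  -2.7] q6 0.8
turn units [-0.0045  0.007  -0.0003]
shift units, axes now [0.0292 0.0254 0.1575]  after turn [0.0257 0.0232 0.1585]
```

```bash
python3 -m pendant '[[[0.027,0.024,0,-0.0045,0.007,0],[0,0,0,0,0,0],[0,0,0.1,0,0,0],[0,0,0.1,0,0,0],[0,0,0,0,0,0]]]'; python3 -c "
from h import *
plan(.4938,-.2455,.054,np.radians(5.45))"
```

```text
time_s: 15.22
eef_pos: [0.496, -0.2408, 0.0898]
eef_rot: [-0.0, 0.999, 0.051, 0.001]
wrist_force: [-0.6, -0.1, -2.1]
opening: 0.561
t 15.22 pos [ 0.496  -0.2408  0.0898] yaw 5.8 open 0.561 F [-0.6 -0.1 -2.1] q6 0.8
turn units [-0.0002 -0.0004  0.0019]
shift units, axes now [-0.0134  0.0224  0.1791]  after turn [-0.013   0.0223  0.1791]
```

```bash
python3 -m pendant '[[[-0.013,0.022,0,0,0,0.002],[0,0,0,0,0,0],[0,0,0.07,0,0,0],[0,0,0.07,0,0,0],[0,0,0,0,0,0]]]'; python3 -c "
from h import *
plan(.4938,-.2455,.054,np.radians(5.45))"
```

```text
time_s: 15.85
eef_pos: [0.4952, -0.246, 0.0623]
eef_rot: [0.001, 0.999, 0.048, 0.002]
wrist_force: [0.1, -0.7, -3.1]
opening: 0.563
t 15.85 pos [ 0.4952 -0.246   0.0623] yaw 5.49 open 0.563 F [ 0.1 -0.7 -3.1] q6 0.8
turn units [ 0.0006 -0.0012  0.0002]
shift units, axes now [-0.0069 -0.0034  0.0413]  after turn [-0.0068 -0.0033  0.0414]
```

```bash
python3 -m pendant '[[[-0.006,-0.003,0.036,0,-0.001,0],[0,0,0,0,0,0],[0,0,0.008,0,0,0],[0,0,0,0,0,0]]]'; python3 -m pendant '[[[0,0,0,0,0,0],[0,0,0,0,0,0],[0,0,0,0,0,0],[0,0,0,0,0,0]]]' 0.25;  python3 -m pendant '[[[0,0,-0.1,0,0,0],[0,0,-0.25,0,0,0],[0,0,-0.25,0,0,0],[0,0,-0.25,0,0,0],[0,0,0,0,0,0],[0,0,0,0,0,0]]]' 0; python3 -c "
from h import *
plan(.448,.0925,.2,np.radians(10.5)); c=shot('wrist','w8.png');print(handles(c,.092))"
```

```text
time_s: 16.35
eef_pos: [0.4947, -0.2461, 0.0545]
eef_rot: [0.001, 0.999, 0.048, 0.001]
wrist_force: [0.8, 0.0, -3.0]
opening: 0.562
time_s: 16.85
eef_pos: [0.4954, -0.2467, 0.0553]
eef_rot: [0.002, 0.999, 0.048, 0.002]
wrist_force: [0.5, 0.3, 0.1]
opening: 0.749
time_s: 17.6
eef_pos: [0.494, -0.2455, 0.2291]
eef_rot: [0.001, 0.999, 0.048, 0.001]
wrist_force: [-0.3, -0.3, 0.7]
opening: 0.996
t 17.6 pos [ 0.494  -0.2455  0.2291] yaw 5.48 open 0.996 F [-0.3 -0.3  0.7] q6 0.8
turn units [ 0.0008 -0.0003 -0.0279]
shift units, axes now [-0.0678 -1.7045  0.1413]  after turn [ 0.0818 -1.7035  0.1456]
[array([ 276.4,  185. ,  495.8, -246.7,   51.6,    5.9,    5.4]), array([ 359. ,   59.1,  601.9, -299.9,    9.9,    9.5,   53.7])]
```

View pics/w8.png

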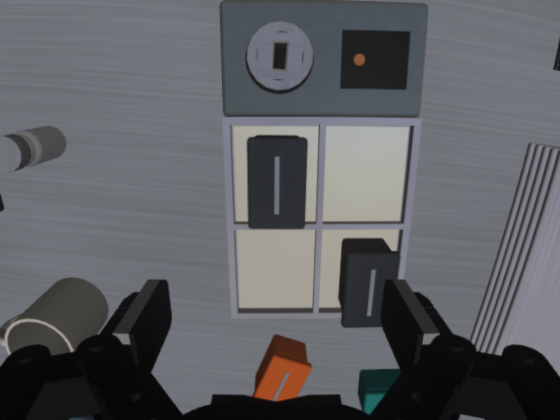

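```bash
python3 -m pendant '[[[0,0,0,0,0,-0.028],[0.015,-0.26,0,0,0,0],[0.015,-0.26,0,0,0,0],[0.015,-0.26,0,0,0,0],[0.015,-0.26,0,0,0,0],[0.015,-0.26,0,0,0,0],[0.015,-0.26,0,0,0,0],[0,-0.12,0,0,0,0],[0,0,0,0,0,0],[0,0,0,0,0,0]]]' 0; python3 -c "
from h import *
plan(.448,.0925,.06,np.radians(10.5)); c=shot('wrist','w9.png')
print(handles(c))"
```

```text
time_s: 18.9
eef_pos: [0.4407, 0.0987, 0.2144]
eef_rot: [-0.004, 0.996, 0.092, -0.011]
wrist_force: [0.6, 0.5, 0.4]
opening: 1.0
t 18.9 pos [0.4407 0.0987 0.2144] yaw 10.54 open 1.0 F [0.6 0.5 0.4] q6 1.34
turn units [-0.003   0.0068  0.0002]
shift units, axes now [0.0464 0.0443 0.7708]  after turn [0.0301 0.037  0.772 ]
[array([284. , 169.8, 447.3,  93.5,  51.2,   5.5,  10.9])]
```

View pics/w9.png

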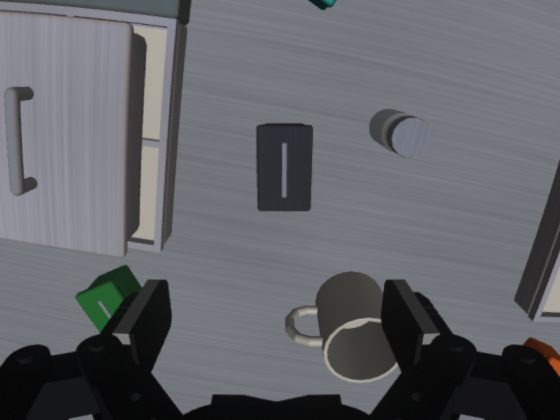

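```bash
python3 -m pendant '[[[0.032,0.037,0,-0.003,0.007,0],[0,0,0,0,0,0],[0,0,0.25,0,0,0],[0,0,0.25,0,0,0],[0,0,0.2,0,0,0],[0,0,0,0,0,0],[0,0,0,0,0,0]]]' 0; python3 -c "
from h import *
plan(.4475,.093,.014,np.radians(10.7))"
```

```text
time_s: 19.82
eef_pos: [0.4538, 0.087, 0.0737]
eef_rot: [0.001, 0.996, 0.088, 0.004]
wrist_force: [1.1, -0.1, 1.0]
opening: 0.998
t 19.82 pos [0.4538 0.087  0.0737] yaw 10.04 open 0.998 F [ 1.1 -0.1  1. ] q6 1.33
turn units [ 0.0009 -0.0028 -0.0037]
shift units, axes now [-0.0285 -0.0359  0.2983]  after turn [-0.0254 -0.0354  0.2986]
```

```bash
python3 -m pendant '[[[-0.027,-0.036,0,0.001,-0.003,-0.004],[0,0,0,0,0,0],[0,0,0.13,0,0,0],[0,0,0.1,0,0,0],[0,0,0,0,0,0]]]' 0; python3 -c "
from h import *
plan(.4475,.093,.014,np.radians(10.7))"
```

```text
time_s: 20.45
eef_pos: [0.4529, 0.0937, 0.0337]
eef_rot: [0.001, 0.995, 0.095, 0.006]
wrist_force: [-0.4, -0.1, -0.4]
opening: 1.001
t 20.45 pos [0.4529 0.0937 0.0337] yaw 10.88 open 1.001 F [-0.4 -0.1 -0.4] q6 1.33
turn units [ 0.0009 -0.0038  0.001 ]
shift units, axes now [-0.0285 -0.0019  0.0982]  after turn [-0.0273 -0.0015  0.0985]
```

```bash
python3 -m pendant '[[[-0.028,-0.002,0,0.001,-0.004,0],[0,0,0,0,0,0],[0,0,0.06,0,0,0],[0,0,0.04,0,0,0],[0,0,0,0,0,0]]]' 0; python3 -c "
from h import *
plan(.4475,.093,.014,np.radians(10.7))"
```

```text
time_s: 21.08
eef_pos: [0.4492, 0.093, 0.0152]
eef_rot: [0.0, 0.995, 0.095, 0.002]
wrist_force: [0.8, 0.2, -0.4]
opening: 1.001
t 21.07 pos [0.4492 0.093  0.0152] yaw 10.9 open 1.001 F [ 0.8  0.2 -0.4] q6 1.32
turn units [ 0.0002 -0.001   0.0011]
shift units, axes now [-0.0084 -0.0016  0.006 ]  after turn [-0.0084 -0.0015  0.006 ]
```

```bash
python3 -m pendant '[[[-0.006,-0.001,0.005,0,-0.001,0],[0,0,0,0,0,0],[0,0,0,0,0,0],[0,0,0,0,0,0],[0,0,0,0,0,0],[0,0,0,0,0,0],[0,0,0,0,0,0]]]' 1; python3 -m pendant '[[[0,0,-0.15,0,0,0],[0,0,-0.25,0,0,0],[0,0,-0.25,0,0,0],[0,0,-0.25,0,0,0],[0,0,0,0,0,0],[0,0,0,0,0,0]]]'; python3 -c "
from h import *
plan(.3915,-.2555,.17,np.radians(5.45)); shot('wrist','w10.png')"
```

```text
time_s: 21.95
eef_pos: [0.4483, 0.093, 0.0144]
eef_rot: [0.0, 0.995, 0.095, 0.0]
wrist_force: [0.5, -0.1, -0.4]
opening: 0.566
time_s: 22.7
eef_pos: [0.4448, 0.0933, 0.1962]
eef_rot: [-0.0, 0.995, 0.095, -0.004]
wrist_force: [0.1, 0.3, -2.0]
opening: 0.563
t 22.7 pos [0.4448 0.0933 0.1962] yaw 10.88 open 0.563 F [ 0.1  0.3 -2. ] q6 1.33
turn units [-0.0004  0.0024  0.0302]
shift units, axes now [-0.59    1.6623  0.1328]  after turn [-0.431   1.7106  0.1308]
```

View pics/w10.png

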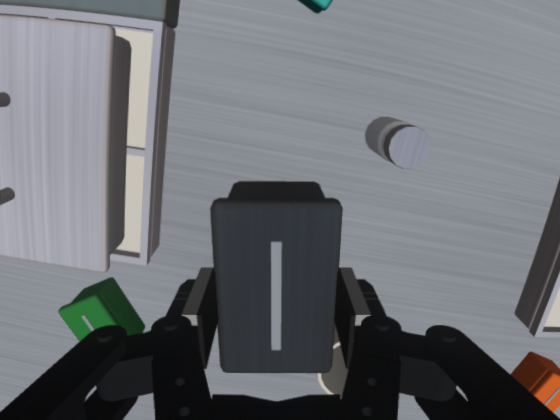

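```bash
python3 -m pendant '[[[0,0,0,0,0,0.03],[-0.07,0.28,0,0,0,0],[-0.07,0.28,0,0,0,0],[-0.07,0.28,0,0,0,0],[-0.07,0.28,0,0,0,0],[-0.07,0.28,0,0,0,0],[-0.07,0.26,0,0,0,0],[0,0,0,0,0,0],[0,0,0,0,0,0]]]'; python3 -c "
from h import *
plan(.3915,-.2555,.11,np.radians(5.45))"
```

```text
time_s: 23.88
eef_pos: [0.3828, -0.2491, 0.1788]
eef_rot: [-0.009, 0.999, 0.048, -0.015]
wrist_force: [0.1, 1.2, -2.1]
opening: 0.564
t 23.88 pos [ 0.3828 -0.2491  0.1788] yaw 5.5 open 0.564 F [ 0.1  1.2 -2.1] q6 0.65
turn units [-0.0059  0.0093  0.0003]
shift units, axes now [0.0505 0.0423 0.3418]  after turn [0.0405 0.0359 0.3439]
```

```bash
python3 -m pendant '[[[0.045,0.04,0,-0.006,0.0093,0],[0,0,0,0,0,0],[0,0,0.2,0,0,0],[0,0,0.14,0,0,0],[0,0,0,0,0,0],[0,0,0,0,0,0]]]'; python3 -c "
from h import *
plan(.3915,-.2555,.054,np.radians(5.45))"
```

```text
time_s: 24.62
eef_pos: [0.3959, -0.252, 0.1098]
eef_rot: [0.001, 0.999, 0.052, 0.002]
wrist_force: [-1.1, -1.0, -1.9]
opening: 0.56
t 24.62 pos [ 0.3959 -0.252   0.1098] yaw 6.0 open 0.56 F [-1.1 -1.  -1.9] q6 0.64
turn units [ 0.0008 -0.0012  0.003 ]
shift units, axes now [-0.0247  0.0143  0.2791]  after turn [-0.0235  0.0152  0.2791]
```

```bash
python3 -m pendant '[[[-0.024,0.015,0,0.001,-0.001,0.003],[0,0,0,0,0,0],[0,0,0.12,0,0,0],[0,0,0.1,0,0,0],[0,0,0,0,0,0]]]'; python3 -c "
from h import *
plan(.3915,-.2555,.054,np.radians(5.45))"
```

```text
time_s: 25.25
eef_pos: [0.394, -0.2589, 0.07]
eef_rot: [0.003, 0.999, 0.047, 0.003]
wrist_force: [-0.1, -0.1, -1.9]
opening: 0.569
t 25.25 pos [ 0.394  -0.2589  0.07  ] yaw 5.41 open 0.569 F [-0.1 -0.1 -1.9] q6 0.64
turn units [ 0.0022 -0.002  -0.0002]
shift units, axes now [-0.0113 -0.0189  0.0797]  after turn [-0.0108 -0.0183  0.0799]
```

```bash
python3 -m pendant '[[[-0.011,-0.0185,0,0.002,-0.002,0],[0,0,0,0,0,0],[0,0,0.05,0,0,0],[0,0,0.024,0,0,0],[0,0,0,0,0,0]]]'; python3 -c "
from h import *
plan(.3915,-.2555,.054,np.radians(5.45))"
```

```text
time_s: 25.88
eef_pos: [0.3927, -0.2568, 0.057]
eef_rot: [0.002, 0.999, 0.047, 0.001]
wrist_force: [0.2, 0.1, -2.3]
opening: 0.563
t 25.88 pos [ 0.3927 -0.2568  0.057 ] yaw 5.4 open 0.563 F [ 0.2  0.1 -2.3] q6 0.64
turn units [ 0.0012 -0.0007 -0.0003]
shift units, axes now [-0.0054 -0.0072  0.0147]  after turn [-0.0053 -0.0071  0.0148]
```

```bash
python3 -m pendant '[[[-0.005,-0.007,0.014,0.001,-0.001,0],[0,0,0,0,0,0],[0,0,0.006,0,0,0],[0,0,0,0,0,0]]]'; python3 -m pendant '[[[0,0,0,0,0,0],[0,0,0,0,0,0],[0,0,0,0,0,0],[0,0,0,0,0,0]]]' 0.25;  python3 -m pendant '[[[0,0,-0.1,0,0,0],[0,0,-0.25,0,0,0],[0,0,-0.25,0,0,0],[0,0,-0.25,0,0,0],[0,0,0,0,0,0],[0,0,0,0,0,0]]]' 0; python3 -c "
from h import *
plan(.6,-.12,.25,np.radians(5.45)); c=shot('wrist','w11.png');shot('scene','s11.png');print(handles(c,.092))"
```

```text
time_s: 26.38
eef_pos: [0.392, -0.256, 0.0546]
eef_rot: [0.001, 0.999, 0.047, -0.0]
wrist_force: [0.4, 0.4, -2.4]
opening: 0.562
time_s: 26.88
eef_pos: [0.3923, -0.2563, 0.0546]
eef_rot: [0.001, 0.999, 0.047, -0.0]
wrist_force: [0.1, 1.0, -0.0]
opening: 0.751
time_s: 27.62
eef_pos: [0.3915, -0.2552, 0.2284]
eef_rot: [-0.0, 0.999, 0.047, -0.001]
wrist_force: [0.6, 0.9, 0.5]
opening: 1.0
t 27.62 pos [ 0.3915 -0.2552  0.2284] yaw 5.4 open 1.0 F [0.6 0.9 0.5] q6 0.65
turn units [-0.0002  0.0006 -0.0003]
shift units, axes now [ 1.1015 -0.5753 -0.1097]  after turn [ 1.1022 -0.5742 -0.1079]
[array([ 277.3,  185.5,  392.3, -257. ,   51.6,    5.9,    5.4]), array([ 381.8,  185.5,  401.2, -344. ,   51.1,    6.5,    5.4]), array([ 277. ,   54.8,  494.8, -246.7,   50.9,    6.1,    5.3])]
```

View pics/w11.png

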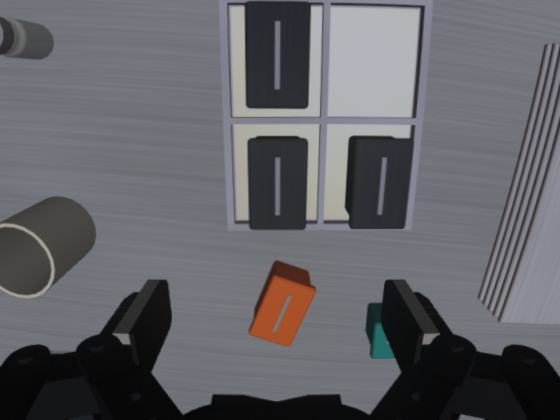

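View pics/s11.png

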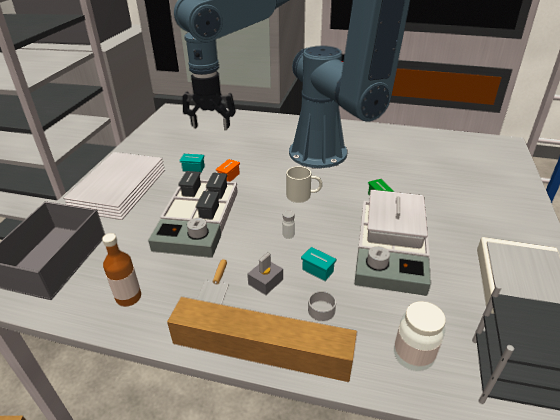

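All three tins are in their own bays. The tin handles read (.392,-.257), (.401,-.344) and (.495,-.247), each near its bay centre. Next I'll hover over the key.

```bash
python3 -c "
from h import *
plan(.66,-.015,.25,np.radians(-29))"
```

```text
t 27.73 pos [ 0.3914 -0.2552  0.2281] yaw 5.4 open 1.003 F [ 0.5  0.1 -0.6] q6 0.65
turn units [-1.000e-04  8.000e-04  1.911e-01]
shift units, axes now [ 1.4496 -1.0697 -0.1118]  after turn [ 0.5922 -1.7016 -0.1096]
```

```bash
python3 -m pendant '[[[0.24,-0.18,-0.03,0,0,0],[0.24,-0.18,-0.03,0,0,0],[0.24,-0.18,-0.03,0,0,0],[0.24,-0.18,-0.02,0,0,0],[0.24,-0.18,0,0,0,0],[0.24,-0.18,0,0,0,0],[0,0,0,0,0,0],[0,0,0,0,0,0.055],[0,0,0,0,0,0.055],[0,0,0,0,0,0.055],[0,0,0,0,0,0.03],[0,0,0,0,0,0]]]' 0; python3 -c "
from h import *
plan(.66,-.015,.25,np.radians(-29));shot('wrist','w12.png')"
```

```text
time_s: 29.22
eef_pos: [0.6563, -0.0085, 0.2259]
eef_rot: [0.001, 0.963, -0.269, -0.019]
wrist_force: [-0.2, 0.2, 0.0]
opening: 0.999
t 29.23 pos [ 0.6563 -0.0085  0.2259] yaw -31.23 open 0.999 F [-0.2  0.2  0. ] q6 1.92
turn units [ 0.0037  0.0114 -0.0124]
shift units, axes now [ 0.0285  0.0195 -0.1213]  after turn [ 0.0321  0.0193 -0.1204]
```

View pics/w12.png

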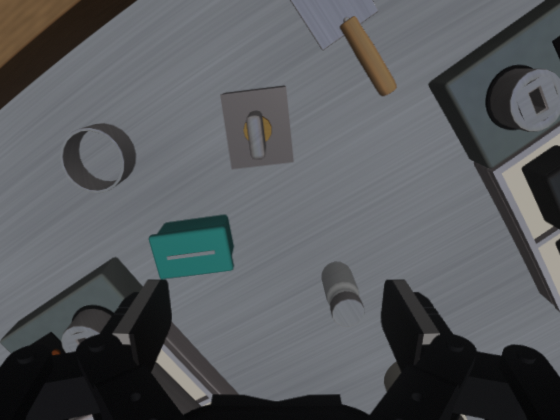

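Run:
```python
from h import *
c=load('w12'); im=c['pixels']
for p in [(95,235),(160,240),(120,285),(130,257),(75,257),(130,320),(122,262),(132,268)]: print(p,im[p])
print(onz(c,[[258,130],[222,95],[287,86],[293,162],[231,168]],.04))
print(onz(c,[[255,115],[258,155]],.092))
plan(.688,-.018,.24,np.radians(-29))
```

```text
(95, 235) [92 90 93]
(160, 240) [86 84 87]
(120, 285) [93 91 95]
(130, 257) [123 113 111]
(75, 257) [120 115 112]
(130, 320) [121 115 112]
(122, 262) [50 57 64]
(132, 268) [ 55  97 120]
[[ 0.69436197 -0.01584873  0.04      ]
 [ 0.73795277 -0.00487858  0.04      ]
 [ 0.71424015 -0.05878387  0.04      ]
 [ 0.65147078 -0.02822108  0.04      ]
 [ 0.67724913  0.02524245  0.04      ]]
[[ 0.71080269 -0.02534505  0.092     ]
 [ 0.68282007 -0.0106036   0.092     ]]
t 29.27 pos [ 0.6563 -0.0085  0.2259] yaw -31.18 open 0.995 F [ 0.8 -0.8 -0.2] q6 1.92
turn units [ 0.0037  0.0114 -0.0121]
shift units, axes now [ 0.1578 -0.0406 -0.0766]  after turn [ 0.1618 -0.0354 -0.0705]
```

```bash
python3 -m pendant '[[[0,0,0,0.0037,0.0114,-0.027],[0,0,0,0,0,0],[0.19,-0.05,-0.07,0,0,0],[0,0,0,0,0,0],[0,0,0,0,0,0]]]' 0; python3 -c "
from h import *
plan(.695,-.0166,.24,np.radians(-26.2));shot('wrist','w13.png')"
```

```text
time_s: 29.9
eef_pos: [0.6922, -0.0173, 0.2363]
eef_rot: [-0.0, 0.974, -0.227, -0.004]
wrist_force: [-0.2, 0.7, -0.5]
opening: 1.0
t 29.9 pos [ 0.6922 -0.0173  0.2363] yaw -26.2 open 1.0 F [-0.2  0.7 -0.5] q6 1.83
turn units [0.0006 0.0026 0.    ]
shift units, axes now [ 0.0109 -0.0095 -0.0185]  after turn [ 0.0111 -0.0095 -0.0184]
```

View pics/w13.png

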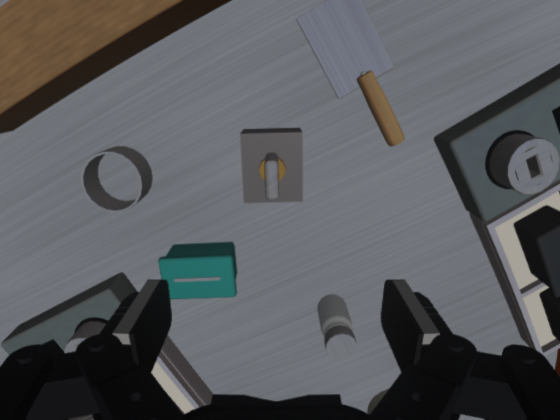

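Run:
```python
from h import *
c=load('w13'); im=c['pixels'].astype(int)
b=cv2.resize(c['pixels'][110:220,220:330],None,fx=5,fy=5,interpolation=cv2.INTER_CUBIC);cv2.imwrite('pics/z13.png',b)
sub=(np.arange(560)[None]>232)&(np.arange(560)[None]<312)&(np.arange(420)[:,None]>115)&(np.arange(420)[:,None]<212)
h=(im.sum(2)<310)&sub
for r in rectmask(c,h,.04,300): print('holder',*r)
g=(im[...,2]-im[...,0]>25)&sub
for r in rectmask(c,g,.048,20): print('collar',*r)
```

```text
holder [271.8 163.4] [ 0.6999 -0.018 ] [698.4 -17.   74.8  59.7 -24.9] 4240
collar [280.7 168.8] [ 0.6931 -0.0242] [692.8 -24.4  21.6   5.8 -25.8] 120
collar [262.  169.5] [ 0.7005 -0.0078] [700.6  -7.4  18.7   4.8 -26.7] 92
```

View pics/z13.png

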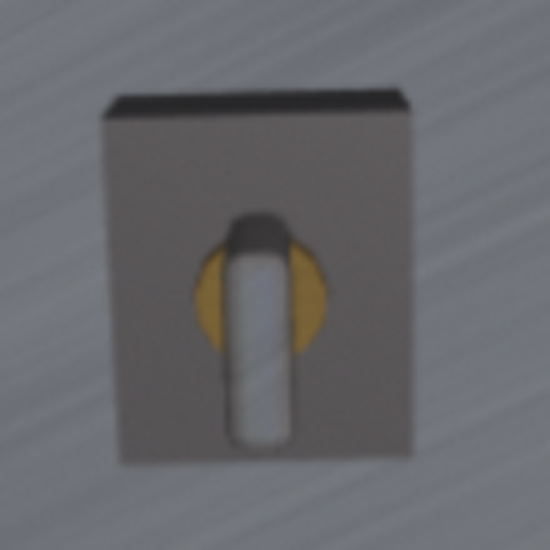

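```bash
cat >> h.py <<'E'
def quad(c,pts,ox,oy,f,z):
    p=(np.array(pts,float)+.5)/f-.5+[ox,oy]
    w=onz(c,p,z)[:,:2]; e=[w[(i+1)%4]-w[i] for i in range(4)]
    print('ctr',w.mean(0).round(4),'sides',[round(np.linalg.norm(v)*1000,1) for v in e],'ang',[np.degrees(np.arctan2(v[1],v[0])).round(1) for v in e])
    return w
E
python3 - <<'E'
from h import *
c=load('w13')
quad(c,[(104,117),(412,112),(412,458),(121,464)],220,110,5,.04)
quad(c,[(229,250),(290,250),(292,448),(231,448)],220,110,5,.092)
E
```

```text
ctr [ 0.6959 -0.0163] sides [np.float64(58.9), np.float64(69.3), np.float64(58.9), np.float64(69.7)] ang [np.float64(-115.3), np.float64(155.1), np.float64(65.0), np.float64(-24.9)]
ctr [ 0.697  -0.0169] sides [np.float64(10.2), np.float64(34.6), np.float64(10.5), np.float64(34.6)] ang [np.float64(-116.2), np.float64(154.5), np.float64(63.8), np.float64(-26.1)]
```

```bash
python3 -c "
from h import *
plan(.6965,-.0163,.13,np.radians(-25.5))"; python3 -m pendant '[[[0.016,-0.012,0,0.0006,0.0026,-0.004],[0,0,0,0,0,0],[0,0,0.2,0,0,0],[0,0,0.2,0,0,0],[0,0,0.1,0,0,0],[0,0,0,0,0,0],[0,0,0,0,0,0]]]' 0.55; python3 -c "
from h import *
plan(.6965,-.0163,.054,np.radians(-25.5))"
```

```text
t 29.95 pos [ 0.6923 -0.0174  0.2366] yaw -26.2 open 1.001 F [ 0.2 -0.   0.8] q6 1.83
turn units [ 0.0005  0.0024 -0.0039]
shift units, axes now [ 0.0202 -0.0152  0.533 ]  after turn [ 0.0164 -0.0141  0.5332]
time_s: 30.82
eef_pos: [0.6971, -0.0161, 0.1379]
eef_rot: [-0.0, 0.976, -0.22, 0.003]
wrist_force: [0.1, -0.5, 0.5]
opening: 0.446
t 30.82 pos [ 0.6971 -0.0161  0.1379] yaw -25.38 open 0.446 F [ 0.1 -0.5  0.5] q6 1.82
turn units [-0.0005 -0.0019  0.0006]
shift units, axes now [-0.0049  0.0029  0.4193]  after turn [-0.0024  0.0023  0.4193]
```

```bash
python3 -m pendant '[[[-0.004,0.003,0,-0.0005,-0.002,0],[0,0,0,0,0,0],[0,0,0.1,0,0,0],[0,0,0.1,0,0,0],[0,0,0,0,0,0],[0,0,0,0,0,0]]]' 0.55; python3 -c "
from h import *
plan(.6965,-.0163,.054,np.radians(-25.5));shot('wrist','w14.png')"
```

```text
time_s: 31.58
eef_pos: [0.6975, -0.0166, 0.0977]
eef_rot: [-0.0, 0.976, -0.22, 0.001]
wrist_force: [-0.5, -0.2, -0.2]
opening: 0.449
t 31.57 pos [ 0.6975 -0.0166  0.0977] yaw -25.39 open 0.449 F [-0.5 -0.2 -0.2] q6 1.82
turn units [-0.0003 -0.0009  0.0006]
shift units, axes now [-0.0059  0.001   0.2183]  after turn [-0.0053  0.0008  0.2183]
```

View pics/w14.png

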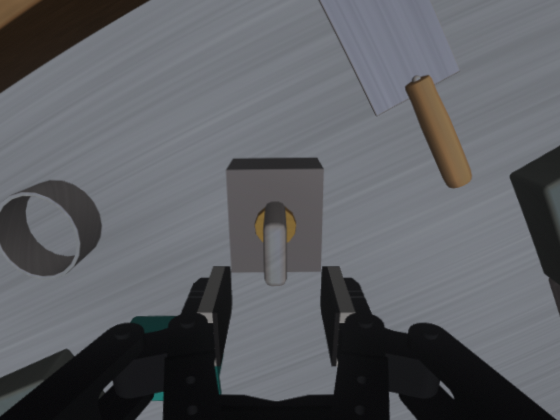

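```bash
python3 - <<'E'
from h import *
c=load('w13'); w=onz(c,[[236,258],[236,296]],.05)
th=np.radians(-25.4); d=w[:,:2]-[.6965,-.0163]
print(w,d@[np.cos(th),np.sin(th)],d@[np.sin(th),-np.cos(th)])
E
python3 -m pendant '[[[-0.0055,0.001,0,0,-0.001,0],[0,0,0,0,0,0],[0,0,0.1,0,0,0],[0,0,0.09,0,0,0],[0,0,0,0,0,0],[0,0,0,0,0,0]]]' 0.55; python3 -c "
from h import *
plan(.6965,-.0163,.054,np.radians(-25.5))"
```

```text
[[0.62932478 0.05834495 0.05      ]
 [0.58919832 0.07994847 0.05      ]] [-0.09269959 -0.13821375] [-0.03861561 -0.04091918]
time_s: 32.38
eef_pos: [0.6962, -0.0162, 0.0569]
eef_rot: [-0.0, 0.976, -0.22, -0.0]
wrist_force: [0.8, -0.2, 0.8]
opening: 0.455
t 32.38 pos [ 0.6962 -0.0162  0.0569] yaw -25.39 open 0.455 F [ 0.8 -0.2  0.8] q6 1.82
turn units [-0.0002  0.0002  0.0006]
shift units, axes now [ 0.0015 -0.0004  0.0143]  after turn [ 0.0015 -0.0004  0.0143]
```

```bash
python3 -m pendant '[[[0.0015,0,0.01,0,0,0],[0,0,0,0,0,0]]]' 0.55; python3 -m pendant '[[[0,0,0,0,0,0],[0,0,0,0,0,0],[0,0,0,0,0,0],[0,0,0,0,0,0],[0,0,0,0,0,0],[0,0,0,0,0,0],[0,0,0,0,0,0]]]' 1; python3 -c "
from h import *
plan(.6965,-.0163,.054,np.radians(-25.5));print(telemetry.get_obs()['torque']);shot('wrist','w15.png')"
```

```text
time_s: 32.62
eef_pos: [0.6969, -0.0164, 0.0553]
eef_rot: [-0.0, 0.976, -0.22, 0.0]
wrist_force: [-0.2, 0.5, -0.9]
opening: 0.45
time_s: 33.5
eef_pos: [0.6974, -0.0165, 0.0561]
eef_rot: [-0.0, 0.976, -0.22, 0.001]
wrist_force: [0.2, -0.3, -0.6]
opening: 0.121
t 33.5 pos [ 0.6974 -0.0165  0.0561] yaw -25.38 open 0.121 F [ 0.2 -0.3 -0.6] q6 1.82
turn units [-0.0004 -0.0004  0.0007]
shift units, axes now [-0.0042  0.001   0.0107]  after turn [-0.0042  0.001   0.0107]
[ 0.03098701  0.05616646 -0.02049878]
```

View pics/w15.png

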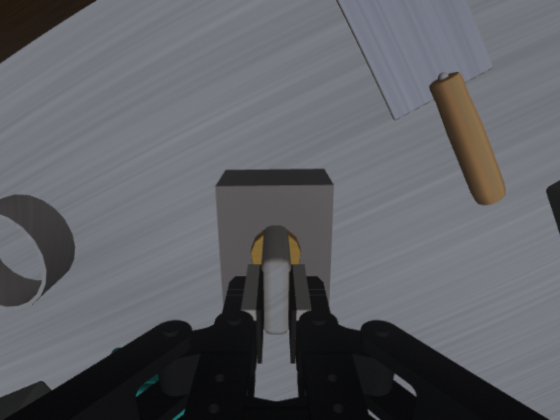

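```bash
python3 -m pendant '[[[0,0,-0.05,0,0,0],[0,0,-0.05,0,0,0],[0,0,-0.05,0,0,0],[0,0,0,0,0,0]]]'; python3 -m pendant '[[[0,0,-0.1,0,0,0],[0,0,-0.2,0,0,0],[0,0,-0.25,0,0,0],[0,0,-0.1,0,0,0],[0,0,0,0,0,0],[0,0,0,0,0,0]]]'; python3 -c "
from h import *
plan(.6965,-.0163,.2,np.radians(-25.4));shot('wrist','w16.png');shot('scene','s16.png')"
```

```text
time_s: 34.05
eef_pos: [0.6979, -0.0166, 0.0893]
eef_rot: [-0.001, 0.976, -0.22, 0.002]
wrist_force: [-0.9, 0.7, -1.4]
opening: 0.12
time_s: 34.8
eef_pos: [0.6972, -0.0166, 0.2273]
eef_rot: [-0.001, 0.976, -0.22, 0.002]
wrist_force: [-0.1, -0.7, -0.8]
opening: 0.119
t 34.8 pos [ 0.6972 -0.0166  0.2273] yaw -25.38 open 0.119 F [-0.1 -0.7 -0.8] q6 1.82
turn units [-0.0006 -0.0012  0.0001]
shift units, axes now [-0.0041  0.0004  0.1363]  after turn [-3.600e-03  1.000e-04  1.363e-01]
```

View pics/w16.png

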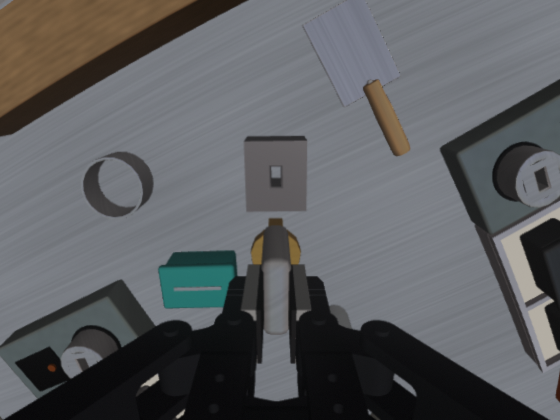

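View pics/s16.png

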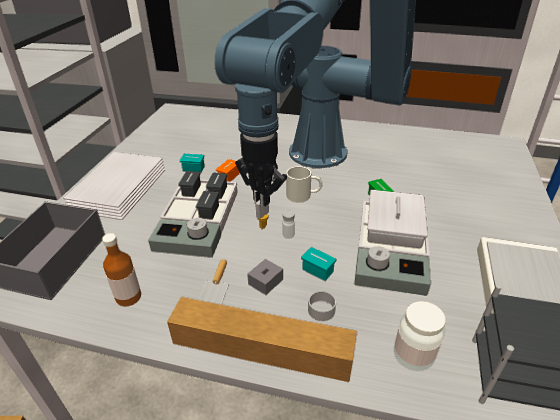

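Run:
```python
from h import *
c=load('w16')
b=cv2.resize(c['pixels'][130:220,235:320],None,fx=7,fy=6,interpolation=cv2.INTER_CUBIC)
b=cv2.resize(c['pixels'][150:200,250:305],None,fx=12,fy=12,interpolation=cv2.INTER_CUBIC);cv2.imwrite('pics/z16.png',b)
b=cv2.resize(c['pixels'][140:210,490:560],None,fx=8,fy=8,interpolation=cv2.INTER_CUBIC);cv2.imwrite('pics/z16b.png',b)
```

```text
(no output)
```

View pics/z16.png

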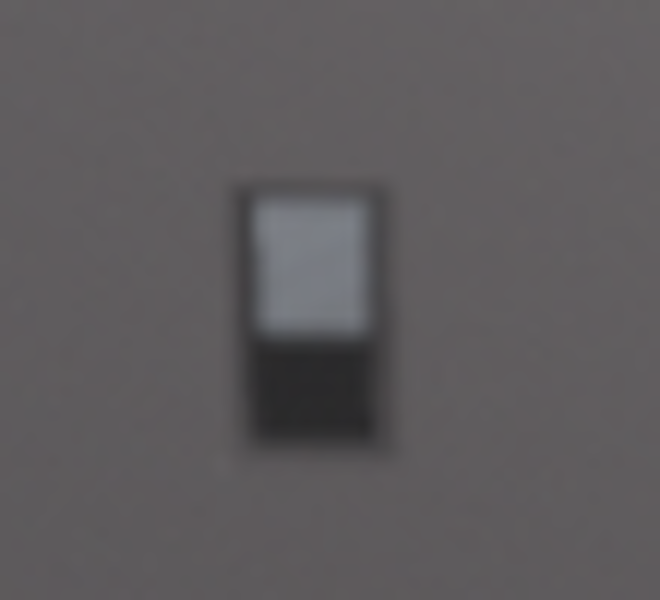

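View pics/z16b.png

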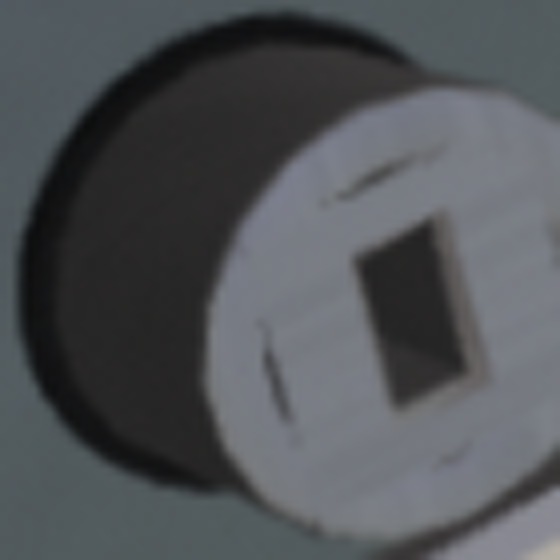

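Run:
```python
from h import *
c=load('w16')
w=quad(c,[(240,187),(382,187),(390,448),(246,448)],250,150,12,.04)
th=np.radians(-25.38); d=w.mean(0)-np.array([.6972,-.0166]); print('slot rel TCP tool axes', d@[np.cos(th),np.sin(th)],d@[np.sin(th),-np.cos(th)])
quad(c,[(350,258),(447,212),(490,383),(392,408)],490,140,8,.079)
plan(.599,-.238,.2663,np.radians(-3))
```

```text
ctr [ 0.6963 -0.0165] sides [np.float64(11.3), np.float64(21.5), np.float64(11.7), np.float64(21.5)] ang [np.float64(-115.3), np.float64(156.7), np.float64(64.7), np.float64(-24.3)]
slot rel TCP tool axes -0.0008404967776622733 0.000324858183037646
ctr [ 0.5999 -0.2386] sides [np.float64(12.4), np.float64(22.2), np.float64(12.5), np.float64(19.6)] ang [np.float64(-89.2), np.float64(-178.6), np.float64(79.0), np.float64(2.2)]
t 34.9 pos [ 0.697  -0.0165  0.2266] yaw -25.38 open 0.119 F [-0.7 -1.1 -1. ] q6 1.82
turn units [-0.0004 -0.001  -0.1243]
shift units, axes now [ 0.0327  1.21   -0.2004]  after turn [-0.4312  1.1314 -0.1984]
```

```bash
python3 -m pendant '[[[0,0,-0.1,0,0,-0.05],[0,0,-0.1,0,0,-0.05],[0,0,0,0,0,-0.046],[-0.1,0.26,0,0,0,0],[-0.1,0.26,0,0,0,0],[-0.1,0.26,0,0,0,0],[-0.1,0.26,0,0,0,0],[0,0,0,0,0,0],[0,0,0,0,0,0]]]'; python3 -c "
from h import *
plan(.6008,-.2386,.2663,np.radians(1))"
```

```text
time_s: 36.02
eef_pos: [0.6162, -0.2299, 0.2518]
eef_rot: [-0.005, 1.0, 0.017, -0.009]
wrist_force: [-0.3, -0.2, -0.4]
opening: 0.118
t 36.02 pos [ 0.6162 -0.2299  0.2518] yaw 1.92 open 0.118 F [-0.3 -0.2 -0.4] q6 1.0
turn units [-0.003   0.0059  0.0051]
shift units, axes now [-0.0798  0.0404 -0.0714]  after turn [-0.0778  0.0423 -0.0725]
```

```bash
python3 -m pendant '[[[-0.079,0.042,-0.072,-0.003,0.006,0.005],[0,0,0,0,0,0],[0,0,0,0,0,0]]]'; python3 -c "
from h import *
plan(.6008,-.2386,.2663,np.radians(1))
c=shot('wrist','w17.png')
b=cv2.resize(c['pixels'][130:220,230:325],None,fx=8,fy=8,interpolation=cv2.INTER_CUBIC)[:600];cv2.imwrite('pics/z17.png',b)"
```

```text
time_s: 36.4
eef_pos: [0.6016, -0.2349, 0.2639]
eef_rot: [-0.001, 1.0, 0.011, -0.001]
wrist_force: [-0.0, -0.1, -0.6]
opening: 0.119
t 36.4 pos [ 0.6016 -0.2349  0.2639] yaw 1.26 open 0.119 F [-0.  -0.1 -0.6] q6 0.99
turn units [-0.001   0.0007  0.0014]
shift units, axes now [-0.0045  0.0185 -0.0118]  after turn [-0.0044  0.0186 -0.0118]
```

View pics/w17.png

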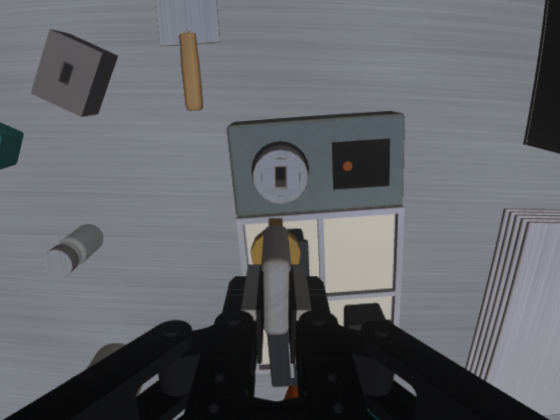

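View pics/z17.png

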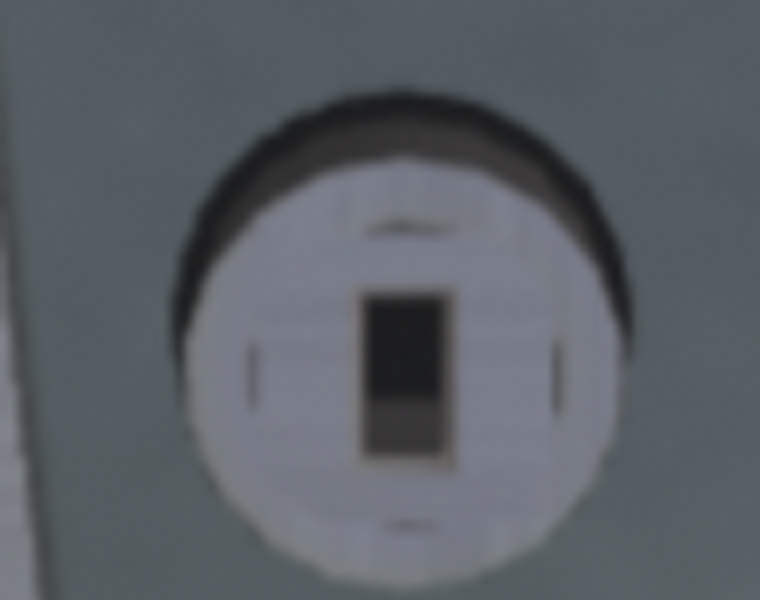

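Run:
```python
from h import *
c=load('w17')
for q in ([(355,290),(451,290),(454,466),(358,464)],[(363,298),(443,297),(446,457),(365,457)]):
    w=quad(c,q,230,130,8,.079)
    th=np.radians(1.26); d=w.mean(0)-np.array([.6016,-.2349]); print('slot rel TCP tool axes', d@[np.cos(th),np.sin(th)],d@[np.sin(th),-np.cos(th)])
w=onz(c,np.c_[(np.array([187,622])+.5)/8-.5+230,(np.array([375,375])+.5)/8-.5+130],.079);print(w,w.mean(0))
```

```text
ctr [ 0.5994 -0.2391] sides [np.float64(11.4), np.float64(21.6), np.float64(11.6), np.float64(21.4)] ang [np.float64(-88.7), np.float64(-177.3), np.float64(90.1), np.float64(2.2)]
slot rel TCP tool axes -0.002329464043098251 0.004127871110623225
ctr [ 0.5994 -0.239 ] sides [np.float64(9.5), np.float64(19.7), np.float64(9.8), np.float64(19.5)] ang [np.float64(-87.9), np.float64(-177.2), np.float64(91.4), np.float64(2.0)]
slot rel TCP tool axes -0.0022832405893556886 0.0040968023933432626
[[ 0.59916391 -0.21300075  0.079     ]
 [ 0.60039252 -0.26513334  0.079     ]] [ 0.59977822 -0.23906704  0.079     ]
```

```bash
python3 -m pendant '[[[-0.007,0.019,0,-0.001,0.0007,-0.001],[0,0,0,0,0,0],[0,0,0.2,0,0,0],[0,0,0.2,0,0,0],[0,0,0.15,0,0,0],[0,0,0,0,0,0],[0,0,0,0,0,0]]]'; python3 -c "
from h import *
plan(.6002,-.2387,.132,np.radians(1.5))"
```

```text
time_s: 37.33
eef_pos: [0.6027, -0.2383, 0.1522]
eef_rot: [0.001, 1.0, 0.014, 0.001]
wrist_force: [0.0, 0.2, 0.3]
opening: 0.118
t 37.33 pos [ 0.6027 -0.2383  0.1522] yaw 1.59 open 0.118 F [0.  0.2 0.3] q6 0.98
turn units [ 0.0004 -0.0007  0.0005]
shift units, axes now [-0.0128  0.0018  0.1008]  after turn [-0.0125  0.0019  0.1008]
```

```bash
python3 -m pendant '[[[-0.0128,0.002,0,0.0004,-0.0007,0],[0,0,0,0,0,0],[0,0,0,0,0,0],[0,0,0.05,0,0,0],[0,0,0.05,0,0,0],[0,0,0,0,0,0],[0,0,0,0,0,0]]]'; python3 -c "
from h import *
plan(.6002,-.2387,.132,np.radians(1.5));shot('wrist','w18.png')"
```

```text
time_s: 38.2
eef_pos: [0.6018, -0.2399, 0.1347]
eef_rot: [0.002, 1.0, 0.014, 0.002]
wrist_force: [0.4, 0.6, -1.1]
opening: 0.122
t 38.2 pos [ 0.6018 -0.2399  0.1347] yaw 1.59 open 0.122 F [ 0.4  0.6 -1.1] q6 0.98
turn units [ 0.001  -0.0015  0.0005]
shift units, axes now [-0.0081 -0.0062  0.0134]  after turn [-0.008  -0.0061  0.0135]
```

View pics/w18.png

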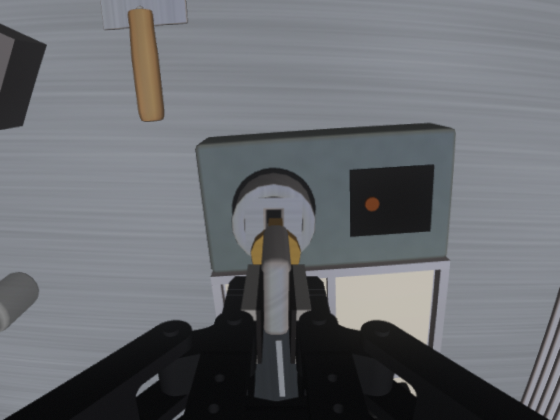

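```bash
python3 -m pendant '[[[-0.009,-0.006,0.015,0.001,-0.0015,0],[0,0,0,0,0,0]]]'; python3 -c "
from h import *
plan(.6002,-.2387,.127,np.radians(1.5))"
```

```text
time_s: 38.5
eef_pos: [0.5999, -0.2387, 0.1316]
eef_rot: [-0.0, 1.0, 0.014, -0.0]
wrist_force: [-0.0, 1.1, -0.9]
opening: 0.119
t 38.5 pos [ 0.5999 -0.2387  0.1316] yaw 1.59 open 0.119 F [-0.   1.1 -0.9] q6 0.98
turn units [-0.      0.0001  0.0005]
shift units, axes now [0.0014 0.0002 0.0232]  after turn [0.0014 0.0002 0.0232]
```

```bash
python3 -m pendant '[[[0.001,0,0.04,0,0,0],[0,0,0.035,0,0,0]]]'; python3 -c "
from h import *
plan(.6002,-.2387,.0951,np.radians(1.5))"
```

```text
time_s: 38.75
eef_pos: [0.6006, -0.2389, 0.1166]
eef_rot: [0.0, 1.0, 0.014, 0.001]
wrist_force: [-1.0, 0.9, -1.3]
opening: 0.118
t 38.75 pos [ 0.6006 -0.2389  0.1166] yaw 1.6 open 0.118 F [-1.   0.9 -1.3] q6 0.98
turn units [ 0.0002 -0.0004  0.0005]
shift units, axes now [-0.0022 -0.0012  0.1074]  after turn [-0.0021 -0.0011  0.1074]
```

```bash
python3 -m pendant '[[[-0.003,-0.001,0.045,0,-0.0004,0],[0,0,0.03,0,0,0]]]'; python3 -c "
from h import *
plan(.6002,-.2387,.0951,np.radians(1.5))"
```

```text
time_s: 39.0
eef_pos: [0.5999, -0.2386, 0.1001]
eef_rot: [0.0, 1.0, 0.014, -0.0]
wrist_force: [0.4, 0.1, -0.9]
opening: 0.119
t 39.0 pos [ 0.5999 -0.2386  0.1001] yaw 1.59 open 0.119 F [ 0.4  0.1 -0.9] q6 0.98
turn units [0.0001 0.0001 0.0005]
shift units, axes now [0.0014 0.0005 0.0248]  after turn [0.0014 0.0005 0.0248]
```

```bash
python3 -m pendant '[[[0.001,0,0.025,0,0,0],[0,0,0.01,0,0,0]]]'; python3 -c "
from h import *
plan(.6002,-.2387,.0951,np.radians(1.5))"
```

```text
time_s: 39.25
eef_pos: [0.6009, -0.2389, 0.0953]
eef_rot: [0.001, 1.0, 0.014, 0.0]
wrist_force: [-6.2, 3.9, 19.4]
opening: 0.12
t 39.25 pos [ 0.6009 -0.2389  0.0953] yaw 1.61 open 0.12 F [-6.2  3.9 19.4] q6 0.98
turn units [ 0.0004 -0.0002  0.0006]
shift units, axes now [-0.0034 -0.0012  0.0011]  after turn [-0.0034 -0.0012  0.0012]
```

Seated: 19 N up at z = .0953, against a predicted .0951. Now the clockwise turn.

```bash
python3 -m pendant '[[[0,0,0,0,0,0.03],[0,0,0,0,0,0.03],[0,0,0,0,0,0.03],[0,0,0,0,0,0.03]]]'; python3 -c "
from h import *
plan(.6002,-.2387,.0951,np.radians(5.45-80.2));print(telemetry.get_obs()['torque'])"
```

```text
time_s: 39.75
eef_pos: [0.6012, -0.2393, 0.0961]
eef_rot: [0.001, 0.984, -0.179, 0.001]
wrist_force: [-0.4, -0.3, -0.9]
opening: 0.116
t 39.75 pos [ 0.6012 -0.2393  0.0961] yaw -20.62 open 0.116 F [-0.4 -0.3 -0.9] q6 1.37
turn units [ 2.000e-04 -9.000e-04  3.007e-01]
shift units, axes now [-0.0059 -0.0012  0.0049]  after turn [-0.0044  0.0041  0.0049]
[-0.00274198  0.09373951  0.04903803]
```

```bash
python3 -m pendant '[[[-0.006,-0.001,0.006,0,0,0.04],[0,0,0.001,0,0,0.04],[0,0,0.001,0,0,0.04],[0,0,0.001,0,0,0.04]]]'; python3 -c "
from h import *
plan(.6002,-.2387,.0951,np.radians(5.45-80.2));print(telemetry.get_obs()['torque'])"
```

```text
time_s: 40.25
eef_pos: [0.6006, -0.24, 0.0957]
eef_rot: [0.002, 0.905, -0.425, 0.002]
wrist_force: [-0.8, 0.1, 1.7]
opening: 0.119
t 40.25 pos [ 0.6006 -0.24    0.0957] yaw -50.33 open 0.119 F [-0.8  0.1  1.7] q6 1.89
turn units [ 1.000e-04 -1.800e-03  1.356e-01]
shift units, axes now [-0.0065 -0.0025  0.0027]  after turn [-0.0069  0.0004  0.0028]
[-0.00906362  0.35573931  0.04895748]
```

```bash
python3 -m pendant '[[[-0.003,-0.003,0.003,0,-0.001,0.04],[0,0,0.001,0,0,0.04],[0,0,0.001,0,0,0.03],[0,0,0.001,0,0,0.02]]]'; python3 -c "
from h import *
plan(.5997,-.2397,.0951,np.radians(5.45-80.2));print(telemetry.get_obs()['torque'])"
```

```text
time_s: 40.75
eef_pos: [0.6, -0.2403, 0.0956]
eef_rot: [0.002, 0.796, -0.606, 0.001]
wrist_force: [-0.4, 1.0, 1.7]
opening: 0.115
t 40.75 pos [ 0.6    -0.2403  0.0956] yaw -74.53 open 0.115 F [-0.4  1.   1.7] q6 2.31
turn units [ 0.0007 -0.0013  0.0012]
shift units, axes now [-0.0035  0.0005  0.0027]  after turn [-0.0035  0.0005  0.0027]
[0.13391027 0.21913414 0.04870556]
```

```bash
python3 -m pendant '[[[-0.003,0,0.003,0,-0.001,0.02],[0,0,0.001,0,0,0.02]]]'; python3 -c "
from h import *
plan(.5997,-.2397,.0951,np.radians(5.45-80.2));print(telemetry.get_obs()['torque'])"; python3 -m pendant '[[[0,0,0.001,0,0,0.02],[0,0,0.001,0,0,0.02]]]'; python3 -c "
from h import *
plan(.5997,-.2397,.0951,np.radians(5.45-80.2));print(telemetry.get_obs()['torque'])"
```

```text
time_s: 41.0
eef_pos: [0.5997, -0.2404, 0.0956]
eef_rot: [0.002, 0.755, -0.656, 0.0]
wrist_force: [-0.5, 0.4, 0.1]
opening: 0.118
t 41.0 pos [ 0.5997 -0.2404  0.0956] yaw -81.96 open 0.118 F [-0.5  0.4  0.1] q6 2.44
turn units [ 0.0008 -0.0007 -0.04  ]
shift units, axes now [-0.0035 -0.0003  0.0026]  after turn [-0.0034 -0.0008  0.0027]
[0.1184403  0.28448118 0.03597351]
time_s: 41.25
eef_pos: [0.5995, -0.2404, 0.0956]
eef_rot: [0.002, 0.712, -0.702, 0.0]
wrist_force: [-1.5, 0.9, 1.1]
opening: 0.122
t 41.25 pos [ 0.5995 -0.2404  0.0956] yaw -89.25 open 0.122 F [-1.5  0.9  1.1] q6 2.57
turn units [ 0.0011 -0.0009 -0.0805]
shift units, axes now [-0.0034 -0.0008  0.0025]  after turn [-0.0031 -0.0017  0.0025]
[0.11952691 0.16672133 1.06896411]
```

```bash
python3 -m pendant '[[[0,0,0.001,0,0,0]]]'; python3 -c "
from h import *
plan(.5997,-.2397,.0951,np.radians(5.45-85));print(telemetry.get_obs()['torque']);shot('wrist','w19.png')"
```

```text
time_s: 41.38
eef_pos: [0.5996, -0.2404, 0.0956]
eef_rot: [0.002, 0.712, -0.702, 0.0]
wrist_force: [-1.0, 0.1, 2.3]
opening: 0.117
t 41.38 pos [ 0.5996 -0.2404  0.0956] yaw -89.12 open 0.117 F [-1.   0.1  2.3] q6 2.57
turn units [ 0.0011 -0.0011 -0.0532]
shift units, axes now [-0.0035 -0.0007  0.0026]  after turn [-0.0033 -0.0013  0.0026]
[0.13891436 0.2025803  0.91009082]
```

View pics/w19.png

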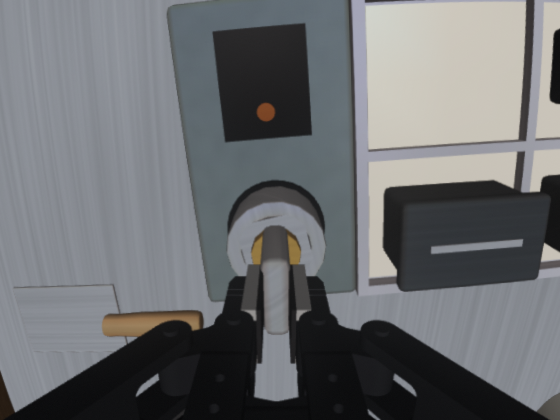

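```bash
for i in 1; do python3 -m pendant '[[[-0.003,0,0.0015,0.001,-0.001,-0.02],[0,0,0,0,0,0]]]'; python3 -c "
from h import *
plan(.5997,-.2398,.0951,np.radians(5.45-85));print(telemetry.get_obs()['torque'])"; done;  python3 -m pendant '[[[0,0,0.001,0,0,-0.02],[0,0,0,0,0,0]]]'; python3 -c "
from h import *
plan(.5997,-.2398,.0951,np.radians(5.45-85));print(telemetry.get_obs()['torque'])"
```

```text
time_s: 41.68
eef_pos: [0.5996, -0.2404, 0.0956]
eef_rot: [0.001, 0.735, -0.678, 0.001]
wrist_force: [-1.1, 0.7, 1.0]
opening: 0.122
t 41.67 pos [ 0.5996 -0.2404  0.0956] yaw -85.32 open 0.122 F [-1.1  0.7  1. ] q6 2.5
turn units [ 0.0001 -0.0005 -0.032 ]
shift units, axes now [-0.003  -0.0008  0.0026]  after turn [-0.0029 -0.0011  0.0026]
[-0.00288191  0.10657689  0.32840844]
time_s: 41.92
eef_pos: [0.5997, -0.2405, 0.0956]
eef_rot: [0.0, 0.756, -0.655, 0.001]
wrist_force: [-1.7, -0.3, 1.8]
opening: 0.118
t 41.92 pos [ 0.5997 -0.2405  0.0956] yaw -81.83 open 0.118 F [-1.7 -0.3  1.8] q6 2.44
turn units [-0.     -0.0005 -0.0127]
shift units, axes now [-0.0036 -0.0007  0.0023]  after turn [-0.0036 -0.0009  0.0023]
[0.00033238 0.14629545 0.02691878]
```

```bash
python3 -m pendant '[[[-0.003,0,0,0,0,-0.02],[0,0,0,0,0,-0.012],[0,0,0,0,0,0]]]'; python3 -c "
from h import *
plan(.5997,-.2398,.0951,np.radians(5.45-80.2));print(telemetry.get_obs()['torque'])"
```

```text
time_s: 42.3
eef_pos: [0.5999, -0.2399, 0.0956]
eef_rot: [0.0, 0.787, -0.617, 0.001]
wrist_force: [-1.3, 1.1, 1.5]
opening: 0.117
t 42.3 pos [ 0.5999 -0.2399  0.0956] yaw -76.23 open 0.117 F [-1.3  1.1  1.5] q6 2.34
turn units [-0.0003 -0.0004 -0.0082]
shift units, axes now [-0.0008  0.0008  0.0023]  after turn [-0.0008  0.0008  0.0023]
[0.02708662 0.14532152 0.04277628]
```

Torque has dropped to about 0 and the key is centred in the slot's play. Now draw it out.

```bash
python3 -m pendant '[[[0,0,-0.05,0,0,0],[0,0,-0.05,0,0,0],[0,0,-0.05,0,0,0],[0,0,0,0,0,0]]]'; python3 -c "
from h import *
plan(.5997,-.2398,.13,np.radians(5.45-80.2));print(telemetry.get_obs()['torque'])";python3 -m pendant '[[[0,0,-0.1,0,0,0],[0,0,-0.2,0,0,0],[0,0,-0.2,0,0,0],[0,0,-0.2,0,0,0],[0,0,0,0,0,0],[0,0,0,0,0,0]]]';  python3 -c "
from h import *
plan(.697,-.0166,.2273,np.radians(-25.4))
c=shot('wrist','w20.png');shot('scene','s20.png')
b=cv2.resize(c['pixels'][120:220,220:330],None,fx=6,fy=6,interpolation=cv2.INTER_CUBIC);cv2.imwrite('pics/z20.png',b)"
```

```text
time_s: 42.8
eef_pos: [0.6, -0.24, 0.1278]
eef_rot: [-0.0, 0.786, -0.618, 0.001]
wrist_force: [0.0, 0.0, -1.0]
opening: 0.115
t 42.8 pos [ 0.6    -0.24    0.1278] yaw -76.37 open 0.115 F [ 0.  0. -1.] q6 2.34
turn units [-0.0004 -0.0005 -0.009 ]
shift units, axes now [-0.0013  0.0014 -0.0108]  after turn [-0.0013  0.0014 -0.0108]
[-0.04808033  0.00896255  0.00193429]
time_s: 43.55
eef_pos: [0.5994, -0.2395, 0.2765]
eef_rot: [-0.0, 0.786, -0.618, 0.002]
wrist_force: [0.5, 0.4, -1.4]
opening: 0.12
t 43.55 pos [ 0.5994 -0.2395  0.2765] yaw -76.4 open 0.12 F [ 0.5  0.4 -1.4] q6 2.34
turn units [-0.0003 -0.001  -0.2833]
shift units, axes now [-0.9693 -0.7358  0.245 ]  after turn [-0.0375 -1.2162  0.2458]
```

View pics/w20.png

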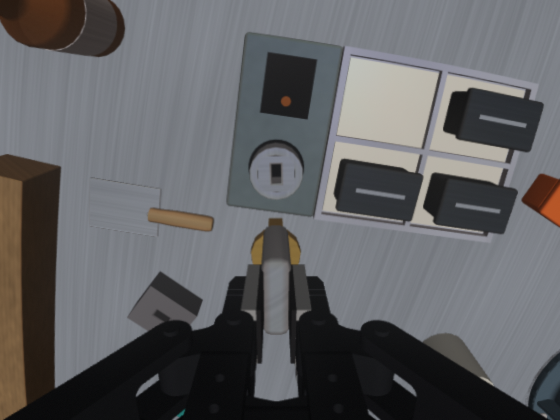

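View pics/z20.png

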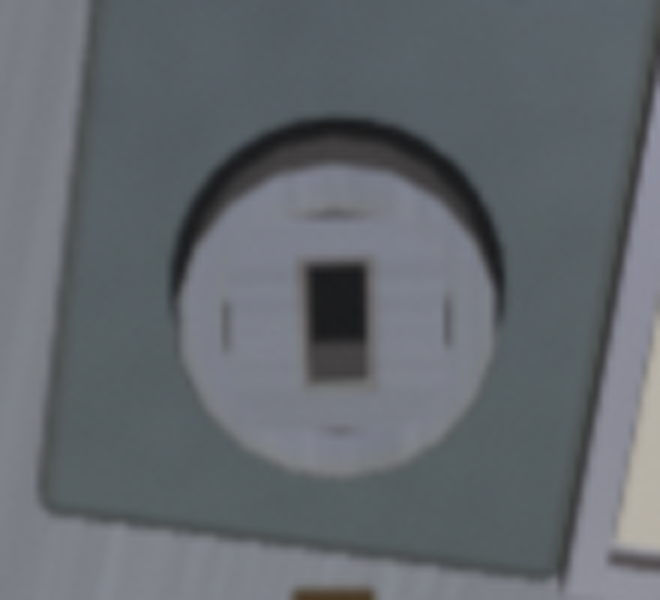

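View pics/s20.png

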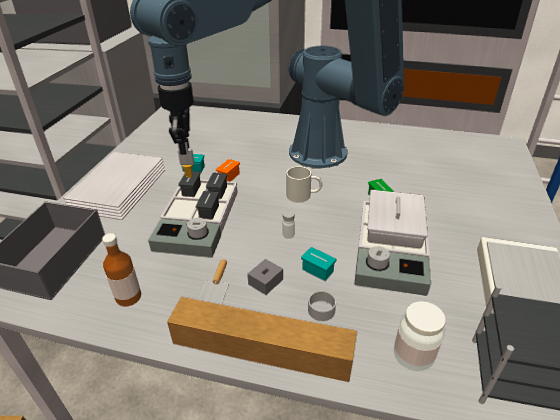

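Run:
```python
from h import *
c=load('w20')
quad(c,[(298,261),(374,258),(377,382),(303,385)],220,120,6,.079)
quad(c,[(306,265),(368,264),(370,380),(309,381)],220,120,6,.079)
```

```text
ctr [ 0.5991 -0.2398] sides [np.float64(12.4), np.float64(20.9), np.float64(12.3), np.float64(20.9)] ang [np.float64(-164.0), np.float64(105.3), np.float64(16.1), np.float64(-74.4)]
ctr [ 0.599  -0.2396] sides [np.float64(10.2), np.float64(19.5), np.float64(10.1), np.float64(19.6)] ang [np.float64(-165.4), np.float64(104.9), np.float64(14.6), np.float64(-75.1)]
```

The slot now reads −74.8°, which is 1.40 rad from the plate's x axis, so the switch is on at its stop. Next, the key goes back to the holder.

```bash
python3 -m pendant '[[[0,0,0,0,0,-0.057],[0,0,0,0,0,-0.057],[0,0,0,0,0,-0.057],[0,0,0,0,0,-0.057],[0,0,0,0,0,-0.055],[0,-0.24,0.04,0,0,0],[0,-0.24,0.04,0,0,0],[0,-0.24,0.04,0,0,0],[0,-0.24,0.04,0,0,0],[0,-0.2,0,0,0,0],[0,0,0,0,0,0],[0,0,0,0,0,0]]]'; python3 -c "
from h import *
plan(.697,-.0166,.2273,np.radians(-25.4))"
```

```text
time_s: 45.15
eef_pos: [0.6865, -0.019, 0.2214]
eef_rot: [-0.002, 0.978, -0.207, -0.015]
wrist_force: [0.2, 0.3, -1.0]
opening: 0.123
t 45.15 pos [ 0.6865 -0.019   0.2214] yaw -23.88 open 0.123 F [ 0.2  0.3 -1. ] q6 1.78
turn units [0.0007 0.0099 0.0084]
shift units, axes now [ 0.0423 -0.032  -0.0311]  after turn [ 0.0424 -0.0332 -0.0297]
```

```bash
python3 -m pendant '[[[0.042,-0.032,-0.03,0.0007,0.01,0.0084],[0,0,0,0,0,0],[0,0,0,0,0,0]]]'; python3 -c "
from h import *
plan(.697,-.0166,.2273,np.radians(-25.4))
c=shot('wrist','w21.png')
b=cv2.resize(c['pixels'][150:200,250:305],None,fx=12,fy=12,interpolation=cv2.INTER_CUBIC);cv2.imwrite('pics/z21.png',b)"
```

```text
time_s: 45.52
eef_pos: [0.697, -0.0194, 0.2272]
eef_rot: [0.0, 0.975, -0.223, 0.001]
wrist_force: [-0.0, -0.1, -1.5]
opening: 0.118
t 45.52 pos [ 0.697  -0.0194  0.2272] yaw -25.71 open 0.118 F [-0.  -0.1 -1.5] q6 1.82
turn units [ 0.0002 -0.0007 -0.0017]
shift units, axes now [-0.0059 -0.0127 -0.0006]  after turn [-0.0058 -0.0128 -0.0005]
```

View pics/w21.png

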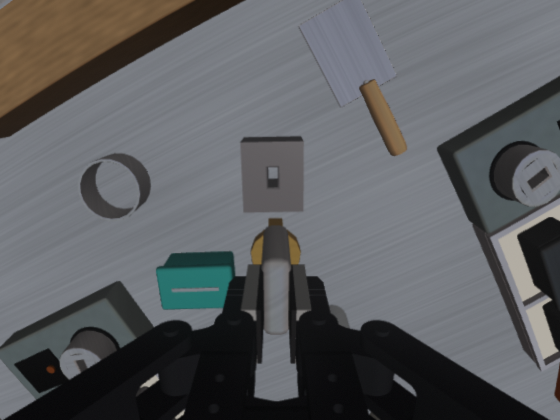

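View pics/z21.png

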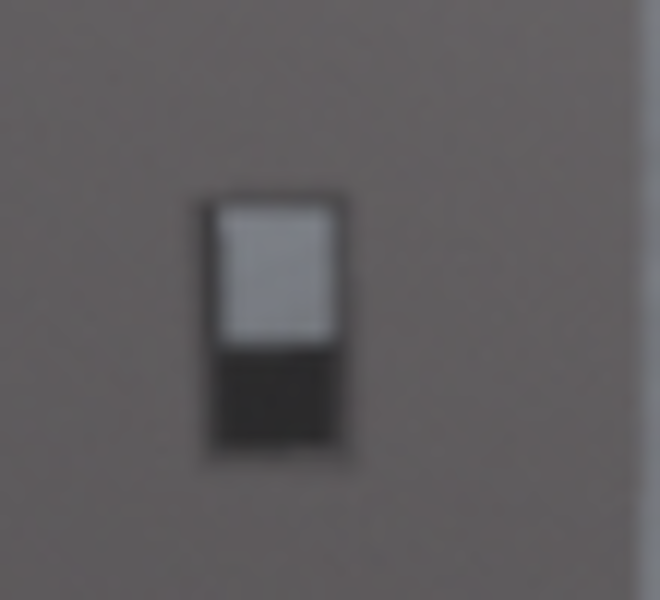

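```bash
python3 -m pendant '[[[-0.006,-0.013,0,0,-0.0007,-0.0017],[0,0,0,0,0,0],[0,0,0.2,0,0,0],[0,0,0.2,0,0,0],[0,0,0.15,0,0,0],[0,0,0,0,0,0],[0,0,0,0,0,0]]]'; python3 -c "
from h import *
plan(.6972,-.0165,.092,np.radians(-25.4))"
```

```text
time_s: 46.45
eef_pos: [0.699, -0.0172, 0.1179]
eef_rot: [0.0, 0.976, -0.22, 0.002]
wrist_force: [-0.0, 0.2, -0.8]
opening: 0.121
t 46.45 pos [ 0.699  -0.0172  0.1179] yaw -25.4 open 0.121 F [-0.   0.2 -0.8] q6 1.82
turn units [-0.0002 -0.0016 -0.    ]
shift units, axes now [-0.0104  0.0007  0.1294]  after turn [-0.0098  0.0006  0.1295]
```

```bash
python3 -m pendant '[[[-0.01,0.0007,0,-0.0002,-0.0016,0],[0,0,0,0,0,0],[0,0,0.06,0,0,0],[0,0,0.06,0,0,0],[0,0,0,0,0,0]]]'; python3 -c "
from h import *
plan(.6972,-.0165,.09,np.radians(-25.4))"
```

```text
time_s: 47.08
eef_pos: [0.6993, -0.0169, 0.0966]
eef_rot: [-0.0, 0.976, -0.22, 0.003]
wrist_force: [0.4, 0.6, -2.2]
opening: 0.117
t 47.08 pos [ 0.6993 -0.0169  0.0966] yaw -25.39 open 0.117 F [ 0.4  0.6 -2.2] q6 1.82
turn units [-0.0005 -0.0017  0.    ]
shift units, axes now [-0.0103  0.0028  0.0328]  after turn [-0.0101  0.0028  0.0328]
```

```bash
python3 -m pendant '[[[-0.01,0.0028,0.02,-0.0005,-0.002,0],[0,0,0,0,0,0]]]'; python3 -c "
from h import *
plan(.6972,-.0165,.088,np.radians(-25.4))"
```

```text
time_s: 47.32
eef_pos: [0.6969, -0.0164, 0.0918]
eef_rot: [-0.0, 0.976, -0.22, -0.001]
wrist_force: [-0.2, -0.0, -0.6]
opening: 0.118
t 47.33 pos [ 0.6969 -0.0164  0.0918] yaw -25.39 open 0.118 F [-0.2 -0.  -0.6] q6 1.82
turn units [0.0001 0.0006 0.    ]
shift units, axes now [ 0.0016 -0.0002  0.0191]  after turn [ 0.0016 -0.0002  0.0191]
```

```bash
python3 -m pendant '[[[0.001,0,0.04,0,0,0],[0,0,0.035,0,0,0]]]'; python3 -c "
from h import *
plan(.6972,-.0165,.0561,np.radians(-25.4))"
```

```text
time_s: 47.58
eef_pos: [0.6978, -0.0166, 0.077]
eef_rot: [-0.0, 0.976, -0.22, -0.0]
wrist_force: [-0.3, -0.3, -0.9]
opening: 0.12
t 47.58 pos [ 0.6978 -0.0166  0.077 ] yaw -25.4 open 0.12 F [-0.3 -0.3 -0.9] q6 1.82
turn units [-0.0001  0.0001  0.    ]
shift units, axes now [-0.003   0.0007  0.1043]  after turn [-0.003   0.0007  0.1043]
```

```bash
python3 -m pendant '[[[-0.003,0.0007,0.045,0,0,0],[0,0,0.03,0,0,0]]]'; python3 -c "
from h import *
plan(.6972,-.0165,.0561,np.radians(-25.4))"
```

```text
time_s: 47.82
eef_pos: [0.6968, -0.0165, 0.0604]
eef_rot: [-0.0, 0.976, -0.22, -0.0]
wrist_force: [-0.1, 0.6, -0.9]
opening: 0.12
t 47.83 pos [ 0.6968 -0.0165  0.0604] yaw -25.39 open 0.12 F [-0.1  0.6 -0.9] q6 1.82
turn units [0.     0.0003 0.    ]
shift units, axes now [ 0.0018 -0.0006  0.0216]  after turn [ 0.0018 -0.0006  0.0216]
```

```bash
python3 -m pendant '[[[0.001,0,0.023,0,0,0],[0,0,0.01,0,0,0]]]'; python3 -c "
from h import *
plan(.6972,-.0165,.0561,np.radians(-25.4))"
```

```text
time_s: 48.08
eef_pos: [0.6978, -0.0165, 0.0559]
eef_rot: [-0.0, 0.976, -0.22, 0.0]
wrist_force: [-7.6, 0.6, 17.3]
opening: 0.119
t 48.08 pos [ 0.6978 -0.0165  0.0559] yaw -25.38 open 0.119 F [-7.6  0.6 17.3] q6 1.82
turn units [-0.0001 -0.0001  0.0001]
shift units, axes now [-0.0028  0.0011 -0.0008]  after turn [-0.0028  0.0011 -0.0008]
```

Home again: 17 N at z = .0559. Release and retreat.

```bash
python3 -m pendant '[[[0,0,0,0,0,0],[0,0,0,0,0,0],[0,0,0,0,0,0],[0,0,0,0,0,0]]]' 0.6; python3 -m pendant '[[[0,0,-0.05,0,0,0],[0,0,-0.1,0,0,0],[0,0,-0.25,0,0,0],[0,0,-0.25,0,0,0],[0,0,-0.25,0,0,0],[0,0,0,0,0,0]]]' 0.6; python3 -c "
from h import *
plan(.4,-.45,.3,np.radians(-25.4))
c=shot('wrist','w22.png')
b=cv2.resize(c['pixels'][120:220,220:330],None,fx=6,fy=6,interpolation=cv2.INTER_CUBIC);cv2.imwrite('pics/z22.png',b)"
```

```text
time_s: 48.58
eef_pos: [0.6985, -0.0167, 0.0564]
eef_rot: [-0.0, 0.976, -0.22, 0.001]
wrist_force: [0.1, 0.1, 0.3]
opening: 0.404
time_s: 49.32
eef_pos: [0.699, -0.0168, 0.2497]
eef_rot: [-0.0, 0.976, -0.22, 0.004]
wrist_force: [0.4, 0.3, -0.1]
opening: 0.401
t 49.33 pos [ 0.699  -0.0168  0.2497] yaw -25.38 open 0.401 F [ 0.4  0.3 -0.1] q6 1.82
turn units [-0.0007 -0.0023  0.0001]
shift units, axes now [-0.4203  2.5971 -0.2599]  after turn [-0.4213  2.5978 -0.2514]
```

View pics/w22.png

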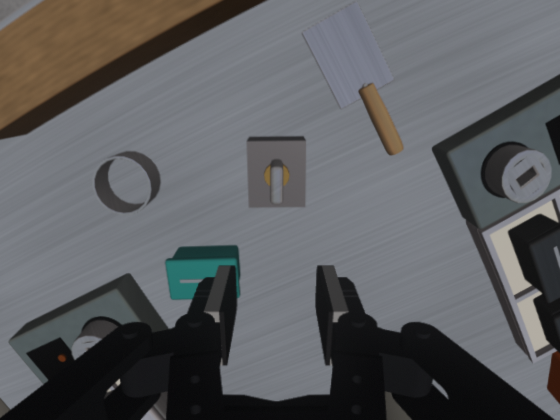

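```bash
python3 -m pendant '[[[-0.15,0,-0.2,0,0,-0.05],[-0.15,0,-0.2,0,0,-0.05],[-0.2,0,0,0,0,-0.05],[-0.2,0,0,0,0,0],[-0.2,0,0,0,0,0],[-0.2,0,0,0,0,0],[0,0,0,0,0,0],[0,0,0,0,0,0]]]' 0; python3 -c "
from h import *
plan(.4,-.45,.3,np.radians(-25.4))
shot('top','t23.png');shot('scene','s23.png');c=shot('wrist','w23.png');print(handles(c,.092))"
```

```text
time_s: 50.38
eef_pos: [0.4715, 0.0058, 0.3232]
eef_rot: [-0.001, 1.0, 0.022, -0.004]
wrist_force: [0.1, -0.5, -0.1]
opening: 0.999
t 50.38 pos [0.4715 0.0058 0.3232] yaw 2.52 open 0.999 F [ 0.1 -0.5 -0.1] q6 1.29
turn units [-0.      0.0028  0.1551]
shift units, axes now [-0.4561  2.2613  0.115 ]  after turn [0.6547 2.2119 0.1162]
[array([ 491.5,  239.5,  392.5, -255. ,   52. ,    7.4,    5.3]), array([ 503.2,  153.8,  495.4, -245.1,   51.6,    7.1,    5. ])]
```

View pics/t23.png

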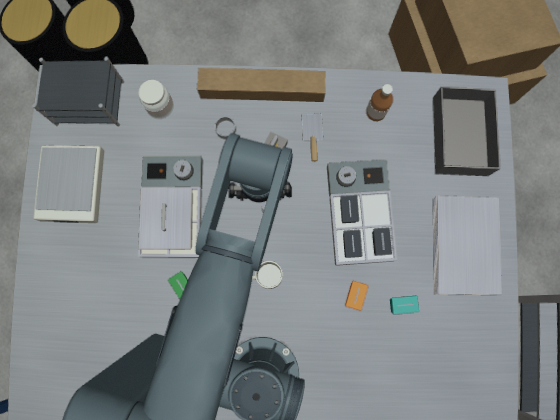

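View pics/s23.png

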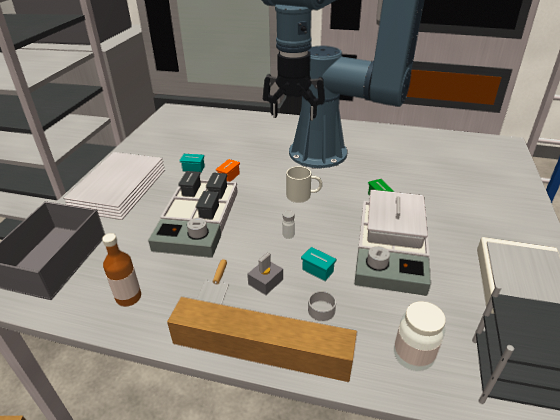

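View pics/w23.png

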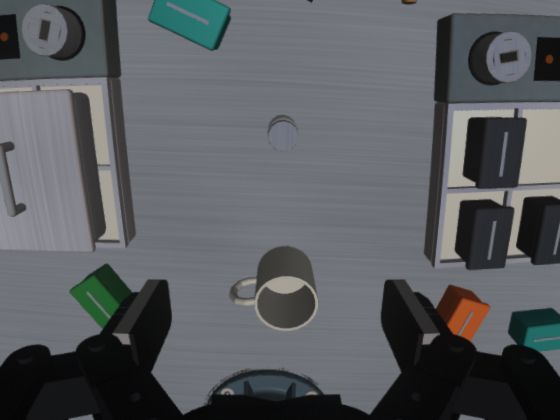

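```bash
python3 -c "
from h import *
print(ctrl.hand_in())"
```

```text
the job is handed in; nothing more can be done
None
```

The job is done and handed in at about 50 s of robot time. No check failed or disagreed.

- **Tins:** there were three dark tins at this start. All stand lid up on the free right plate, one each in the near-right, far-left and near-left bays. Their lid handles last measured within about 3 mm of the bay centres. No tin was seen to be knocked aside.
- **Switch:** the key went fully home in the right plate's switch, with 19 N of resistance at the predicted height. I turned it clockwise to the stop, where the torque rose to about 1 Nm. After I drew the key out, the slot measured 80° (1.40 rad) from the plate's axis, which is on.
- **Key:** it is back fully home in its holder, with 17 N of resistance at the same height as when I took it out. The last picture shows the collar resting on the block.
- **Everything else:** the last pictures show the pan, the left switch, the look-alikes, the shaker, the spatula and the cutter as they were. The gripper is clear of everything.

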